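# Batch pine cones through a drop-bottom bin

## Task

Make up a batch of pine cones: slide the packing tray by its handle fully home under the drop-bottom bin, and put every pine cone from the stock crate into the bin, leaving the other stock in the crate. Only when all the cones are in the bin and the tray is under it, draw the bolt so that the floor swings open and drops the cones into the tray. Then pull the tray all the way out from under the bin to the side it came from, with all the cones in it, and leave it flat on the bench; disturb nothing else, and if a cone goes astray on the way, pick it up and put it where it belongs.

Things in the scene. Friction and masses are not known exactly. Their poses are not given: they have to be found in the camera images.
- bin: drop-bottom batching bin, fixed: an open plywood box on four posts; origin on the bench under its middle. Inside 130 mm (x) by 140 mm (y), walls 10 mm; floor 190 mm and rim 275 mm above the bench. Posts 16 mm square at x +-95, y +-75 mm, so 175 mm apart on the +y side, where the tray goes in. Pull bolt on the -x side
- tray_home (a point): where the tray's origin comes to lie when it is home under the bin, 11 mm along the bin's y from its origin, on the bench; axes as the bin's. The tray then touches a low wooden rail between the two -y posts (face at y -69 mm, 10 to 58 mm high)
- floor (a joint): the bin's hinged floor, rad: 0 shut, 1.15 hanging open. Hinged along the +x inner wall, held by the bolt's tip under its -x edge, it falls open by its own weight when the bolt is drawn, then hangs with its edge about 71 mm above the bench. Fixed plywood skirts below the box keep falling cones in: on the -x and -y sides from 66 mm and on the +y side from 104 mm above the bench; the tray passes below
- floor_lip (a point): middle of the floor's free edge, upper face
- bolt (a joint): the pull bolt that holds the bin's floor shut, m: 0 fully in, 0.035 fully drawn; it slides along the bin's -x (away from the box), stays where it is left and takes about 2 to 5 N. The floor is free from about 0.020 on
- bolt_grip (a point): grip point on the bolt's upright round steel post, on the bin's -x side (141 mm from its origin when the bolt is in), about 198 mm above the bench; post 14 mm in diameter, 17 mm at its top rim, standing from 169 to 216 mm above the bench, its axis 66 mm clear of the box's wall. Moves with the bolt
- tray: loose plywood packing tray, 150 mm (x) by 160 mm (y) by 58 mm high outside, walls and base 5 mm, 0.28 to 0.46 kg; origin under its middle. A straight wooden bar handle runs out from its +y side. It slides on the bench and fits under the bin
- tray_handle (a point): grip point on the tray's handle, 150 mm along the tray's y from its origin and 30 mm up; the bar is 16 mm wide (along the tray's x), 16 mm high (22 to 38 mm above the bench) and runs along the tray's y from 78 to 190 mm
- crate: fixed open wooden stock crate, 220 mm (x) by 270 mm (y) outside, 42 mm high, walls and base 8 mm; origin under its middle
- cone_a: open brown pine cone, 49 mm across and 45 mm high, 20 g, lies loose in the crate at first; origin at the centre of its underside, z up through the cone, so its middle is 22 mm along its own z. It may be absent (None)
- cone_b: open brown pine cone, 45 mm across and 40 mm high, 18 g, lies loose in the crate at first; origin at the centre of its underside, z up through the cone, so its middle is 20 mm along its own z. It may be absent (None)
- cone_c: open brown pine cone, 49 mm across and 45 mm high, 20 g, lies loose in the crate at first; origin at the centre of its underside, z up through the cone, so its middle is 22 mm along its own z. It may be absent (None)
- cone_d: open brown pine cone, 45 mm across and 40 mm high, 18 g, lies loose in the crate at first; origin at the centre of its underside, z up through the cone, so its middle is 20 mm along its own z. It may be absent (None)
- cone_e: open brown pine cone, 49 mm across and 45 mm high, 20 g, lies loose in the crate at first; origin at the centre of its underside, z up through the cone, so its middle is 22 mm along its own z. It may be absent (None)
- stock_bauble: round red bauble, 60 mm, loose in the crate, stays there; origin at its underside
- stock_candle: short white candle, 11 mm thick and 56 mm long, lying along its own y, loose in the crate, stays there; origin at the middle of its underside
- stock_chalk: stick of white chalk, 10 mm thick and 60 mm long, lying along its own y, loose in the crate, stays there; origin at the middle of its underside
- glue_bottle: white glue bottle with orange cap, 58 mm across, 152 mm high, loose, standing behind the bin; origin at the middle of its underside; leave alone
- tape_roll: roll of tape, 100 mm across, 25 mm high, lying loose in front of the bin, on the bench below its bolt; origin at the middle of its underside; leave alone
Mind the look-alikes: they are no part of the job. What is shaped like the cone_e but yellow is not meant. What is shaped like the cone_c but blue is not meant.

How it is judged:
By the outcome, as a careful person would: the job done as asked, in the order asked, and still so for the second after the job is handed in, with the robot touching nothing.
Of cone_a, cone_b, cone_c, cone_d, cone_e only 3 to 5 are there at a start; the rules pass over those that are not, and their reading is None.
At some moment in a run one of cone_a, cone_b, cone_c, cone_d, cone_e may be knocked a few centimetres aside while the robot is not near it.
Once in a run the grip may slacken for a moment while it holds something.
It also fails if it takes over 210 s, if anything falls off the work surface, if the arm or the gripper's body presses on something with over 40 N, if the wrist force passes 120 N, or if a joint passes its speed limit or range.

## Robot

A 6-joint arm with a two-finger parallel gripper is mounted at the origin on the work surface; the furniture and walls round the work are solid. World frame = base frame: x ahead of the robot, y to its left, z up, the work surface at z = 0. Lengths are in m, angles in degrees, forces in N, time in s.
With the tool pointing down it reaches from about 0.25 to 0.725 m from the base axis. Payload 9.7 kg.
Tool frame: the origin (TCP) lies at the centre of the arm's flange, where the gripper is bolted on; the fingertips stand bot.tips_ahead ahead of it and the grasp point (between the pads) lies 155 mm ahead of it (bot.tips_ahead is the distance from the TCP to the fingertips, in m); z points along the fingers, y is the line along which they close (so a half turn about z gives the same grasp; the last joint's range is limited). The gripper opens to 85 mm and grips with 20 to 120 N. Pads are 22 mm wide; open, the fingers measure 114 mm over their backs; the gripper's body (76 mm by 85 mm) begins 54 mm behind the grasp point. The pads swing forward as they close: fully open they stand 13 mm farther back than shut.
Start: joints at [75.86, 4.979, 10.078, 95.1, 0, 90], TCP at [0.134, 0.533, 0.405] pointing down, gripper open.
Joint ranges: [-179.16, 179.16], [-48.56, 103.87], [-65.8, 70.77], [-126.05, 130.52], [-82.76, 87.17], [-180, 180]. Speed limits (degrees/s): [127.2, 127.2, 147.25, 180, 180, 180].

## Interface

Orientations are given as [roll, pitch, yaw] about the fixed x, y, z axes, in that order (R = Rz(yaw) Ry(pitch) Rx(roll)).
In Python, from workcell import bot gives the robot as it stands.
- The arm moves only by the tool drive_tool, never from a script. Its argument "plan" is a list of rows, each an object of numbers: "dx", "dy", "dz": the shift along the tool's x, y, z in m; "roll": the turn about the tool's z in rad; "hand": the finger opening in m, from 0 to 0.0854. In form: [{"dx": .., "dy": .., "dz": .., "roll": .., "hand": ..}, ...]. A call has 1 to 20 rows; each row is the pose to reach, as a shift and turn from the pose commanded when the call began, along the tool's axes at that moment; what a row does not reach only later rows make up. A row lasts 1/12 s, in which the tool goes at most 41.7 mm and 7.16 degrees, less where a joint would pass 70% of its speed; a pose out of reach is approached as far as the arm can. A call with a gripper value outside its range is refused whole. The fingers move at their own pace and stop on an object; "force" is the grip in N (left out, the last holds). Time passes only in rows, so rows that repeat a pose let the fingers close. It gives the time, the measured TCP pose, the force and the opening at its end, in the units of the state.
- bot.get_obs(): the state, without advancing time (a new reading comes with each control period).
- bot.camera(name): name is "side" or "top"; returns a dict with "frame" (384x512x3 uint8, red, green, blue), "z_map" (384x512 float32, m along the optical axis (not along the pixel's ray), 0 where there is no reading), "mtx" (3x3 intrinsics, pixels), "k1" (the pictures are not rectified: a ray, as slopes to the right and down, at radius r is drawn at 1 + k1 r^2 times it, then the intrinsics apply), "R" (3x3) and "t" (3): a world point X has camera coordinates R X + t. Camera axes: x right, y down, z forward; pixel columns grow to the right and rows downward; lengths in m; the calibration is good to about 2 mm. A picture is of the moment at which its call begins.
- bot.job_done(): hands the job in, once; it reports no verdict.
The state is a dict: "time": time; "q": joint angles; "qd": joint speeds; "joint_efforts": joint torques, N m; "ee_pos": TCP position; "tcp_rot": TCP orientation; "wrist_force": force on the tool from outside, world axes, zero at the start; "torque": the same for the moment, N m; "opening": finger opening in m.
Only numpy, scipy, OpenCV 4.12 (cv2) and the standard library are available. Lean on these libraries where they do the work, as an engineer would, in place of code of your own. Each camera call takes 0.05 s, during which the arm holds its last target. There are 200 camera calls.

## Working session

There is one attempt and no reset: what is moved stays moved. The work goes in short steps, Python scripts to look and compute and a tool call to move; the robot and the scene stay as the last step left them, time stands still between calls to the robot, and variables do not carry over. Pictures are saved under pics/ and viewed, on a budget of 14 in all, crops included, one or two more only if the job needs it, and the job is handed in when it is done.

Besides the shell and the picture viewer there is one more tool, called after "Call:" by a JSON object that holds its "fn" and its "kwargs". drive_tool: Moves the arm, as the interface text tells. Its arguments: {"type":"object","properties":{"plan":{"type":"array","items":{"type":"object","properties":{"dx":{"type":"number"},"dy":{"type":"number"},"dz":{"type":"number"},"roll":{"type":"number"},"hand":{"type":"number"}}}},"force":{"type":"number"}},"required":["plan"]}

```bash
mkdir -p pics; ls; python3 - <<'E'
from workcell import bot
import cv2,numpy as np
print(bot.get_obs(), bot.tips_ahead)
for n in("side","top"):
    c=bot.camera(n); cv2.imwrite(f"pics/{n}0.png",cv2.resize(c["frame"][:,:,::-1],(800,600),interpolation=cv2.INTER_CUBIC))
    np.savez(f"{n}0.npz",**c)
    print(n,c["mtx"],c["k1"],c["R"],c["t"],-c["R"].T@c["t"])
E
```

```text
pics
{'time': 0.0, 'q': array([ 7.58586919e+01,  5.01186471e+00,  1.00333309e+01,  9.51001086e+01,
       -7.67743049e-04,  9.00008682e+01]), 'qd': array([ 0.04762744,  0.08475041, -0.02040647,  0.02326623,  0.05878491,
       -0.11926027]), 'joint_efforts': array([-1.96406807e-03, -5.20378697e+01,  4.64809012e+01,  1.60213339e-02,
        1.70552255e-05,  9.15157017e-06]), 'ee_pos': array([0.13437391, 0.53333113, 0.40396552]), 'tcp_rot': array([-1.79921358e+02,  7.68933968e-04,  1.65857825e+02]), 'wrist_force': array([-0.12443935,  0.31999836,  0.36651952]), 'torque': array([-0.00676512,  0.02646644, -0.04720029]), 'opening': 0.0855039326355772} 0.1734
side [[415.49284044   0.         246.90315285]
 [  0.         415.49284044 187.66377834]
 [  0.           0.           1.        ]] 0.025105961452655586 [[ 0.93811306 -0.34599581  0.01519136]
 [-0.2173584  -0.62234854 -0.75195586]
 [ 0.2696279   0.70211765 -0.65903839]] [-0.52902395  0.15861619  1.39976211] [ 0.15334592 -1.06712319  1.04980594]
top [[395.1383122    0.         246.88681756]
 [  0.         395.1383122  190.90993073]
 [  0.           0.           1.        ]] -0.08221854209211088 [[ 0.00204649 -0.99998081 -0.00584781]
 [-0.9972952  -0.00161127 -0.07348259]
 [ 0.07347176  0.00598238 -0.99727936]] [-0.08838015  0.54780153  1.49454978] [ 0.43669351 -0.09643675  1.53022069]
```

View pics/side0.png

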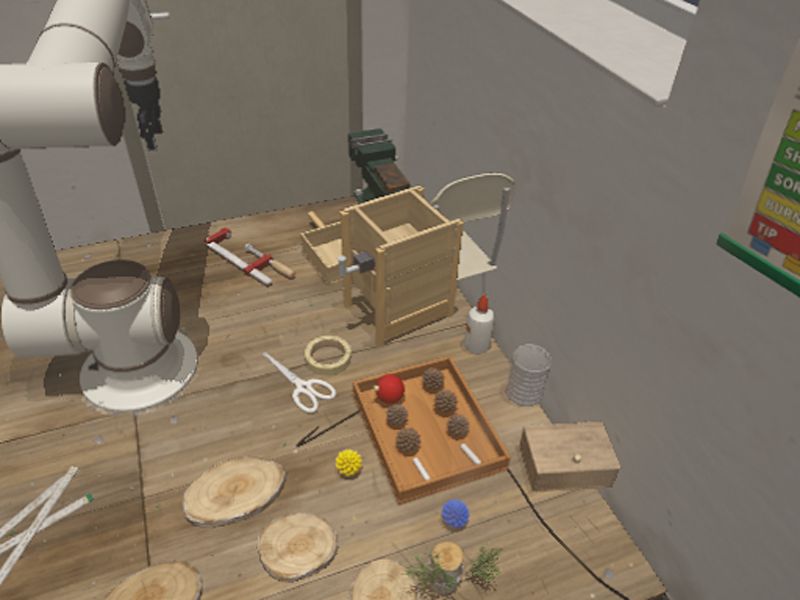

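View pics/top0.png

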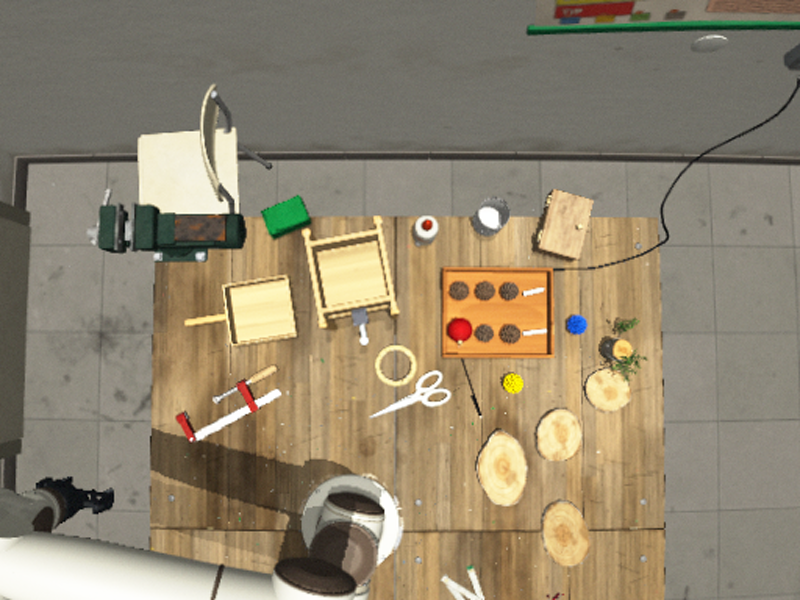

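```bash
cat > h.py <<'E'
import numpy as np,cv2
from workcell import bot
def rays(c,uv):
    K=c["mtx"];k=float(c["k1"]);d=(np.asarray(uv,float)-K[:2,2])/[K[0,0],K[1,1]]
    s=d.copy()
    for _ in range(20): s=d/(1+k*(s**2).sum(-1,keepdims=True))
    return np.concatenate([s,np.ones(s.shape[:-1]+(1,))],-1)
def cloud(c):
    v,u=np.mgrid[:384,:512]
    P=rays(c,np.stack([u,v],-1))*c["z_map"][...,None]
    W=(P-c["t"])@c["R"]; W[c["z_map"]==0]=np.nan; return W
def pix(c,X):
    P=np.asarray(X)@c["R"].T+c["t"];s=P[...,:2]/P[...,2:]
    s=s*(1+c["k1"]*(s**2).sum(-1,keepdims=True));return s*c["mtx"][0,0]+c["mtx"][:2,2]
def tri(c1,p1,c2,p2):
    A=[];B=[]
    for c,p in((c1,p1),(c2,p2)):
        o=-c["R"].T@c["t"];d=c["R"].T@rays(c,np.array(p,float));d/=np.linalg.norm(d);M=np.eye(3)-np.outer(d,d);A.append(M);B.append(M@o)
    X=np.linalg.lstsq(np.vstack(A),np.hstack(B),rcond=None)[0];return X
def cam(n,save=None,box=None,s=3):
    c=bot.camera(n)
    if save:
        f=c["frame"][:,:,::-1]
        if box: f=f[box[1]:box[3],box[0]:box[2]]
        cv2.imwrite("pics/"+save,cv2.resize(f,None,fx=s,fy=s,interpolation=cv2.INTER_CUBIC))
    return c
E
python3 - <<'E'
from h import *
T=dict(np.load("top0.npz"));S=dict(np.load("side0.npz"))
for n,c in(("top",T),("side",S)):
    W=cloud(c);print(n)
    def rect(x0,x1,y0,y1,z0,z1,name):
        m=(W[...,0]>x0)&(W[...,0]<x1)&(W[...,1]>y0)&(W[...,1]<y1)&(W[...,2]>z0)&(W[...,2]<z1)
        p=W[m][:,:2].astype(np.float32); r=cv2.minAreaRect(p);print(name,len(p),np.round(r[0],4),np.round(r[1],4),round(r[2],2),np.median(W[m][:,2]),p.min(0),p.max(0))
    rect(.3,.8,-.05,.15,.255,.30,"bin rim")
    rect(.3,.7,.12,.30,.045,.07,"tray rim")
    rect(.3,.7,.28,.42,.02,.055,"handle")
    rect(.3,.7,-.6,-.15,.034,.045,"crate rim")
    rect(.2,.6,-.05,.15,.17,.225,"bolt")
    # color cones
    h=cv2.cvtColor(c["frame"],cv2.COLOR_RGB2HSV)
    m=(W[...,0]>.3)&(W[...,0]<.62)&(W[...,1]>-.5)&(W[...,1]<-.15)&(W[...,2]>.022)&(W[...,2]<.09)&(h[...,1]<140)&(h[...,2]<150)
    N,l,st,ce=cv2.connectedComponentsWithStats(m.astype(np.uint8))
    for i in range(1,N):
        if st[i,4]>20:
            q=W[l==i];print(i,st[i],ce[i].round(1),((q.min(0)+q.max(0))/2).round(4),np.ptp(q,axis=0).round(3),q[:,2].max().round(3))
box=[170,110,350,250]
cv2.imwrite("pics/t1.png",cv2.resize(T["frame"][130:230,110:290,::-1],None,fx=4.4,fy=4.4,interpolation=cv2.INTER_CUBIC))
cv2.imwrite("pics/t2.png",cv2.resize(T["frame"][160:240,270:370,::-1],None,fx=7,fy=7,interpolation=cv2.INTER_CUBIC))
E
```

```text
top
bin rim 490 [0.5722 0.0174] [0.2011 0.13  ] 0.24 0.27443329017636897 [ 0.4715566  -0.04782573] [0.67248356 0.08278233]
tray rim 263 [0.571  0.2269] [0.258  0.1644] 9.07 0.05780600703051807 [0.4316713  0.12621365] [0.69792145 0.29987037]
handle 284 [0.4883 0.3365] [0.373  0.1273] 5.91 0.03783782315301079 [0.30166417 0.28019518] [0.6693628  0.41827992]
crate rim 935 [ 0.5197 -0.391 ] [0.3872 0.3585] 6.75 0.04034585307487671 [ 0.32445866 -0.575434  ] [ 0.6918093  -0.19059055]
bolt 831 [0.52   0.0064] [0.1089 0.16  ] 89.95 0.19091322258530785 [ 0.43990532 -0.04813665] [0.59997284 0.06072456]
1 [288 181  12  11 102] [293.5 185.7] [ 0.5659 -0.2642  0.0424] [0.038 0.042 0.033] 0.059
2 [305 181  12  11 102] [310.  185.8] [ 0.5657 -0.3284  0.0394] [0.039 0.042 0.031] 0.055
3 [321 181  11  11  90] [325.8 185.9] [ 0.5664 -0.389   0.038 ] [0.039 0.041 0.028] 0.052
4 [305 208  11  11  89] [309.7 212.8] [ 0.4635 -0.3264  0.0381] [0.038 0.04  0.029] 0.053
5 [321 208  12  12 108] [326.3 213.3] [ 0.4616 -0.3885  0.0416] [0.042 0.044 0.033] 0.058
side
bin rim 577 [0.5782 0.0065] [0.2087 0.1298] 7.
[... 479 characters left out ...]
00420168352645 [ 0.43706012 -0.04989241] [0.59972847 0.06497728]
5 [270 235  14  14 152] [276.5 241.5] [ 0.5662 -0.2585  0.0395] [0.042 0.058 0.034] 0.057
19 [297 249  25  42  95] [309.2 269.8] [ 0.6176 -0.3953  0.0326] [0.005 0.161 0.021] 0.043
21 [278 250  15  14 156] [284.5 256.1] [ 0.5686 -0.3289  0.039 ] [0.045 0.047 0.032] 0.055
25 [247 258  14  14 137] [253.4 264.8] [ 0.4636 -0.3258  0.0358] [0.04  0.041 0.027] 0.049
28 [286 265  14  14 139] [292.4 271.2] [ 0.5649 -0.3875  0.037 ] [0.041 0.043 0.028] 0.051
31 [253 274  16  15 178] [260.5 280.8] [ 0.4631 -0.3904  0.0399] [0.045 0.044 0.035] 0.058
34 [279 295  43  15 123] [300.1 302.2] [ 0.5434 -0.4932  0.0324] [0.131 0.006 0.02 ] 0.043
```

View pics/t1.png

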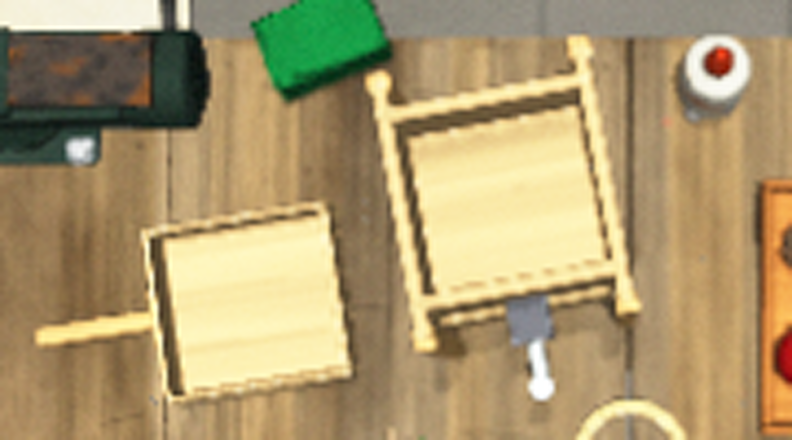

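View pics/t2.png

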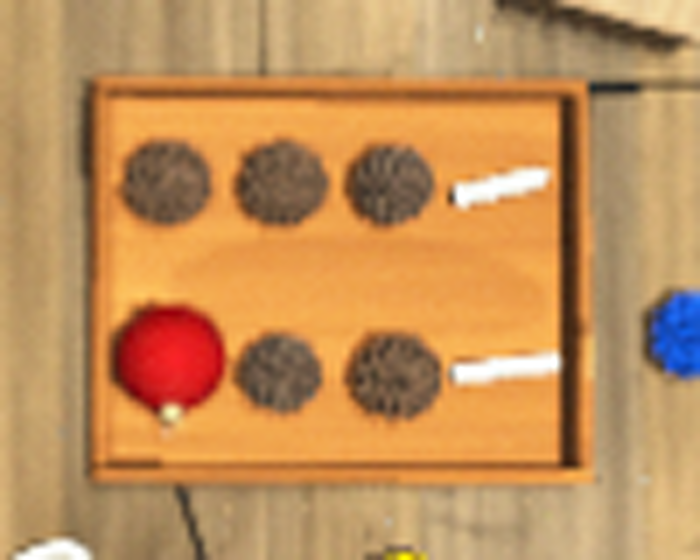

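```bash
python3 - <<'E'
from h import *
T=dict(np.load("top0.npz"));S=dict(np.load("side0.npz"))
for c in(T,S):
    W=cloud(c)
    def rect(x0,x1,y0,y1,z0,z1,name):
        m=(W[...,0]>x0)&(W[...,0]<x1)&(W[...,1]>y0)&(W[...,1]<y1)&(W[...,2]>z0)&(W[...,2]<z1)
        n,l,st,_=cv2.connectedComponentsWithStats(m.astype(np.uint8),connectivity=8); m=l==1+st[1:,4].argmax()
        p=W[m][:,:2].astype(np.float32); r=cv2.minAreaRect(p);print(name,len(p),np.round(r[0],4),np.round(r[1],4),round(r[2],2),p.min(0).round(3),p.max(0).round(3))
    rect(.4,.8,-.12,.15,.262,.30,"bin rim")
    rect(.4,.62,.12,.33,.050,.066,"tray rim")
    rect(.4,.6,.25,.42,.025,.045,"handle")
    rect(.3,.7,-.6,-.15,.034,.045,"crate rim")
    rect(.37,.452,-.05,.05,.19,.225,"bolt")
def plane(c,p,z):
    o=-c["R"].T@c["t"];d=rays(c,np.array(p,float))@c["R"];return o+d*((z-o[2])/d[...,2])[...,None]
cr=lambda l:np.array(l)/4.4+[110-.5+.5/4.4,130-.5+.5/4.4]
P=plane(T,cr([(378,82),(582,47),(627,300),(426,340)]),.278);print("posts",P.round(4),P.mean(0))
e=(P[2]+P[3]-P[0]-P[1])/2;print(np.degrees(np.arctan2(-e[1],-e[0])),np.linalg.norm(e)); e=(P[0]+P[3]-P[1]-P[2])/2;print(np.degrees(np.arctan2(-e[0],e[1])),np.linalg.norm(e))
P=plane(T,cr([(147,232),(322,207),(350,375),(172,400)]),.058);print("tray",P.round(4),P.mean(0))
e=(P[2]+P[3]-P[0]-P[1])/2;print(np.degrees(np.arctan2(-e[1],-e[0])),np.linalg.norm(e)); e=(P[0]+P[3]-P[1]-P[2])/2;print(np.degrees(np.arctan2(-e[0],e[1])),np.linalg.norm(e))
print("handle",plane(T,cr([(38,337),(150,320)]),.038))
print("bolt top",plane(T,cr([(540,385)]),.216))
cv2.imwrite("pics/s1.png",cv2.resize(S["frame"][110:230,190:320,::-1],None,fx=5,fy=5,interpolation=cv2.INTER_CUBIC))
E
```

```text
bin rim 749 [ 0.5882 -0.0125] [0.2073 0.1656] 10.75 [ 0.472 -0.112] [0.705 0.083]
tray rim 246 [0.5191 0.2176] [0.1519 0.1628] 9.3 [0.432 0.128] [0.605 0.309]
handle 113 [0.4966 0.3507] [0.0163 0.1001] 9.32 [0.481 0.302] [0.512 0.401]
crate rim 134 [ 0.5291 -0.4881] [0.2023 0.0562] 15.14 [ 0.426 -0.496] [ 0.62  -0.435]
bolt 18 [ 0.4449 -0.0393] [0.01   0.0134] 0.26 [ 0.44  -0.046] [ 0.45  -0.033]
bin rim 767 [ 0.5864 -0.0137] [0.2107 0.1695] 12.0 [ 0.469 -0.117] [0.704 0.084]
tray rim 120 [0.4966 0.2152] [0.1135 0.1685] 8.31 [0.431 0.124] [0.542 0.305]
handle 84 [0.4933 0.292 ] [0.098  0.0151] 11.74 [0.444 0.279] [0.541 0.306]
crate rim 875 [ 0.5157 -0.3578] [0.2758 0.2235] 89.98 [ 0.404 -0.496] [ 0.627 -0.22 ]
bolt 37 [ 0.4445 -0.0417] [0.0154 0.0135] 77.77 [ 0.437 -0.049] [ 0.452 -0.033]
posts [[ 0.6661  0.0764  0.278 ]
 [ 0.692  -0.0725  0.278 ]
 [ 0.5071 -0.1056  0.278 ]
 [ 0.4779  0.0394  0.278 ]] [ 0.58576705 -0.01558161  0.278     ]
10.638346908012899 0.18982920850770482
10.601206808375418 0.14947197414244107
tray [[0.5769 0.304  0.058 ]
 [0.5985 0.1534 0.058 ]
 [0.4553 0.1276 0.058 ]
 [0.4335 0.2795 0.058 ]] [0.51603373 0.21611759 0.058     ]
9.947707206545493 0.14550004607472394
8.160368423838909 0.15285682480649707
handle [[0.48728986 0.40347416 0.038     ]
 [0.50236631 0.30517637 0.038     ]]
bolt top [[ 0.44617583 -0.04042238  0.216     ]]
```

View pics/s1.png

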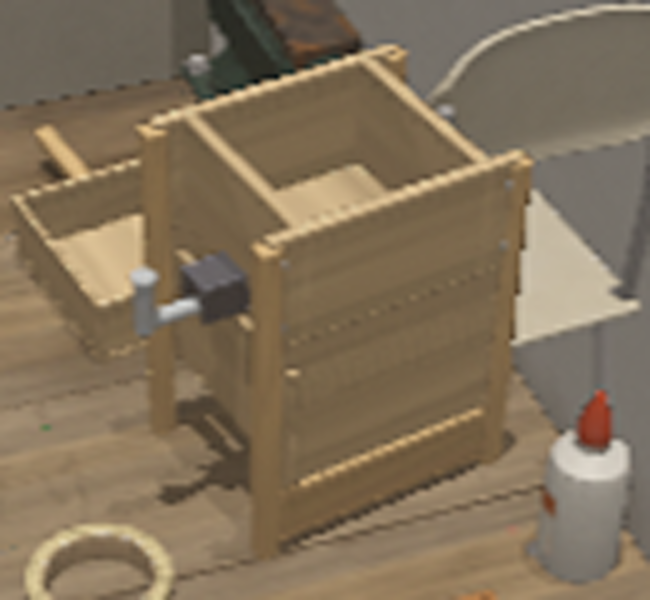

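```bash
cat >> h.py <<'E'
def rel(*pts):
    """pts: (x,y,z of grasp point, yaw deg). prints dx,dy,dz,roll for tool"""
    o=bot.get_obs();p=o["ee_pos"];th=np.radians(o["tcp_rot"][2]);c,s=np.cos(th),np.sin(th)
    print("now grasp",np.round(p-[0,0,.155],4),"rot",o["tcp_rot"].round(2),"open",round(o["opening"],4),"F",o["wrist_force"].round(1),"t",round(o["time"],2),"q",o["q"].round(0))
    for x,y,z,yw in pts:
        d=np.array([x,y,z+.155])-p
        r=(np.degrees(th)-yw+180)%360-180
        print("dx %.4f dy %.4f dz %.4f roll %.4f"%(c*d[0]+s*d[1],s*d[0]-c*d[1],-d[2],np.radians(r)))
BC=np.array([.587,-.0135]);BY=10.7
def B(x,y):
    a=np.radians(BY);return BC+[np.cos(a)*x-np.sin(a)*y,np.sin(a)*x+np.cos(a)*y]
E
python3 - <<'E'
from h import *
T=dict(np.load("top0.npz"));S=dict(np.load("side0.npz"))
t4=lambda p:(p[0]/4.4+109.6,p[1]/4.4+129.6); s5=lambda p:(p[0]/5+189.6,p[1]/5+109.6)
t7=lambda p:(p[0]/7+269.57,p[1]/7+159.57)
print("bolttop",tri(T,t4((540,385)),S,s5((146,272))))
print("handle end",tri(T,t4((38,337)),S,s5((42,133))))
print("tray corner -x+y?",tri(T,t4((350,375)),S,s5((97,298))))
print("post corner",tri(T,t4((627,300)),S,s5((267,245))))
for a,b in (((166,183),(276.5,241.5)),((282,183),(284.5,256.1)),((391,185),(292.4,271.2)),((279,372),(253.4,264.8)),((394,376),(260.5,280.8))): print("cone",tri(T,t7(a),S,b).round(4))
rel((.4914,.383,.14,99.3),(.4914,.383,.030,99.3))
E
```

```text
bolttop [ 0.44714468 -0.04071155  0.21745771]
handle end [0.48780563 0.40634638 0.0294426 ]
tray corner -x+y? [0.45605197 0.12593723 0.0674274 ]
post corner [ 0.50760962 -0.10560014  0.27101629]
cone [ 0.5675 -0.2641  0.0337]
cone [ 0.5676 -0.3273  0.033 ]
cone [ 0.5669 -0.3873  0.0311]
cone [ 0.4647 -0.325   0.0307]
cone [ 0.4629 -0.3876  0.0312]
now grasp [0.1344 0.5333 0.249 ] rot [-179.93   -0.    165.86] open 0.0857 F [ 0.8 -0.1  0.3] t 0.1 q [76.  5. 10. 95.  0. 90.]
dx -0.3829 dy -0.0586 dz 0.1090 roll 1.1617
dx -0.3829 dy -0.0586 dz 0.2190 roll 1.1617
```

Call:
{"fn": "drive_tool", "kwargs": {"plan": [{"dx": -0.032, "dy": -0.005, "dz": 0.009, "roll": 0.1, "hand": 0.06}, {"dx": -0.064, "dy": -0.01, "dz": 0.018, "roll": 0.2, "hand": 0.06}, {"dx": -0.096, "dy": -0.015, "dz": 0.027, "roll": 0.3, "hand": 0.06}, {"dx": -0.128, "dy": -0.02, "dz": 0.036, "roll": 0.4, "hand": 0.06}, {"dx": -0.16, "dy": -0.025, "dz": 0.045, "roll": 0.5, "hand": 0.06}, {"dx": -0.192, "dy": -0.03, "dz": 0.054, "roll": 0.6, "hand": 0.06}, {"dx": -0.224, "dy": -0.035, "dz": 0.063, "roll": 0.7, "hand": 0.06}, {"dx": -0.256, "dy": -0.04, "dz": 0.072, "roll": 0.8, "hand": 0.06}, {"dx": -0.288, "dy": -0.045, "dz": 0.081, "roll": 0.9, "hand": 0.06}, {"dx": -0.32, "dy": -0.05, "dz": 0.09, "roll": 1.0, "hand": 0.06}, {"dx": -0.352, "dy": -0.055, "dz": 0.1, "roll": 1.1, "hand": 0.06}, {"dx": -0.383, "dy": -0.0586, "dz": 0.109, "roll": 1.162, "hand": 0.06}, {"dx": -0.383, "dy": -0.0586, "dz": 0.109, "roll": 1.162, "hand": 0.06}, {"dx": -0.383, "dy": -0.0586, "dz": 0.109, "roll": 1.162, "hand": 0.06}, {"dx": -0.383, "dy": -0.0586, "dz": 0.109, "roll": 1.162, "hand": 0.06}], "force": 40}}

```text
time: 1.35
ee_pos: [0.4913, 0.3829, 0.2953]
tcp_rot: [-179.9, 0.0, 99.3]
wrist_force: [0.4, 0.3, -0.3]
opening: 0.0603
```

```bash
python3 - <<'E'
from h import *
rel((.4914,.383,.030,99.3))
E
```

```text
now grasp [0.4913 0.3829 0.1403] rot [-1.7994e+02  1.0000e-02  9.9300e+01] open 0.0603 F [ 0.4  0.3 -0.3] t 1.35 q [ 38.  14.   9.  84.   0. 119.]
dx 0.0001 dy 0.0001 dz 0.1103 roll 0.0000
```

Call:
{"fn": "drive_tool", "kwargs": {"plan": [{"dz": 0.03}, {"dz": 0.06}, {"dz": 0.09}, {"dz": 0.105}, {"dz": 0.11}, {"dz": 0.11}, {"dz": 0.11, "hand": 0.0}, {"dz": 0.11, "hand": 0.0}, {"dz": 0.11, "hand": 0.0}, {"dz": 0.11, "hand": 0.0}, {"dz": 0.11, "hand": 0.0}, {"dz": 0.11, "hand": 0.0}, {"dz": 0.11, "hand": 0.0}, {"dz": 0.11, "hand": 0.0}], "force": 40}}

```text
invalid input at $.plan[0]: expected keys dx, dy, dz, roll, hand
```

```bash
python3 - <<'E'
from h import *
# tray at home: handle grip at bin y = 11+168
p=[.5185,.2172]
g1=B(0,.011+.168+.130); g2=B(0,.011+.168)
print(g1,g2)
rel((*g1,.030,100.7),(*g2,.030,100.7))
E
```

```text
[0.52962902 0.29012735] [0.55376568 0.16238769]
now grasp [0.4913 0.3829 0.1403] rot [-1.7994e+02  1.0000e-02  9.9300e+01] open 0.0603 F [ 0.4  0.3 -0.3] t 1.35 q [ 38.  14.   9.  84.   0. 119.]
dx -0.0977 dy 0.0228 dz 0.1103 roll -0.0244
dx -0.2277 dy 0.0260 dz 0.1103 roll -0.0244
```

Call:
{"fn": "drive_tool", "kwargs": {"plan": [{"dx": 0, "dy": 0, "dz": 0.03, "roll": 0, "hand": 0.06}, {"dx": 0, "dy": 0, "dz": 0.06, "roll": 0, "hand": 0.06}, {"dx": 0, "dy": 0, "dz": 0.09, "roll": 0, "hand": 0.06}, {"dx": 0, "dy": 0, "dz": 0.105, "roll": 0, "hand": 0.06}, {"dx": 0, "dy": 0, "dz": 0.11, "roll": 0, "hand": 0.06}, {"dx": 0, "dy": 0, "dz": 0.11, "roll": 0, "hand": 0.06}, {"dx": 0, "dy": 0, "dz": 0.11, "roll": 0, "hand": 0.0}, {"dx": 0, "dy": 0, "dz": 0.11, "roll": 0, "hand": 0.0}, {"dx": 0, "dy": 0, "dz": 0.11, "roll": 0, "hand": 0.0}, {"dx": 0, "dy": 0, "dz": 0.11, "roll": 0, "hand": 0.0}, {"dx": 0, "dy": 0, "dz": 0.11, "roll": 0, "hand": 0.0}, {"dx": 0, "dy": 0, "dz": 0.11, "roll": 0, "hand": 0.0}, {"dx": 0, "dy": 0, "dz": 0.11, "roll": 0, "hand": 0.0}, {"dx": 0, "dy": 0, "dz": 0.11, "roll": 0, "hand": 0.0}], "force": 40}}

```text
time: 2.52
ee_pos: [0.4917, 0.3834, 0.1868]
tcp_rot: [179.9, -0.1, 99.3]
wrist_force: [-1.2, 1.6, 5.8]
opening: 0.0149
```

```bash
python3 - <<'E'
from h import *
g1=B(0,.011+.168+.130); g2=B(0,.011+.168)
rel((*g1,.030,100.7),(*g2,.030,100.7))
E
```

```text
now grasp [0.4917 0.3834 0.0318] rot [ 1.799e+02 -8.000e-02  9.929e+01] open 0.0149 F [-1.2  1.6  5.8] t 2.52 q [ 38.  16.  -1.  72.   0. 119.]
dx -0.0981 dy 0.0224 dz 0.0018 roll -0.0246
dx -0.2281 dy 0.0256 dz 0.0018 roll -0.0246
```

Call:
{"fn": "drive_tool", "kwargs": {"plan": [{"dx": -0.008, "dy": 0.003, "dz": -0.001, "roll": -0.004, "hand": 0.0}, {"dx": -0.018, "dy": 0.007, "dz": -0.001, "roll": -0.01, "hand": 0.0}, {"dx": -0.03, "dy": 0.011, "dz": -0.001, "roll": -0.016, "hand": 0.0}, {"dx": -0.044, "dy": 0.015, "dz": -0.001, "roll": -0.02, "hand": 0.0}, {"dx": -0.058, "dy": 0.019, "dz": -0.001, "roll": -0.0246, "hand": 0.0}, {"dx": -0.072, "dy": 0.022, "dz": -0.001, "roll": -0.0246, "hand": 0.0}, {"dx": -0.086, "dy": 0.0225, "dz": -0.001, "roll": -0.0246, "hand": 0.0}, {"dx": -0.1, "dy": 0.0225, "dz": -0.001, "roll": -0.0246, "hand": 0.0}, {"dx": -0.114, "dy": 0.0228, "dz": -0.001, "roll": -0.0246, "hand": 0.0}, {"dx": -0.128, "dy": 0.0232, "dz": -0.001, "roll": -0.0246, "hand": 0.0}, {"dx": -0.142, "dy": 0.0236, "dz": -0.001, "roll": -0.0246, "hand": 0.0}, {"dx": -0.156, "dy": 0.0239, "dz": -0.001, "roll": -0.0246, "hand": 0.0}, {"dx": -0.17, "dy": 0.0242, "dz": -0.001, "roll": -0.0246, "hand": 0.0}, {"dx": -0.182, "dy": 0.0245, "dz": -0.001, "roll": -0.0246, "hand": 0.0}, {"dx": -0.194, "dy": 0.0248, "dz": -0.001, "roll": -0.0246, "hand": 0.0}, {"dx": -0.204, "dy": 0.025, "dz": -0.001, "roll": -0.0246, "hand": 0.0}, {"dx": -0.212, "dy": 0.0252, "dz": -0.001, "roll": -0.0246, "hand": 0.0}, {"dx": -0.218, "dy": 0.0254, "dz": -0.001, "roll": -0.0246, "hand": 0.0}, {"dx": -0.222, "dy": 0.0255, "dz": -0.001, "roll": -0.0246, "hand": 0.0}, {"dx": -0.222, "dy": 0.0255, "dz": -0.001, "roll": -0.0246, "hand": 0.0}]}}

```text
time: 4.18
ee_pos: [0.5526, 0.1665, 0.187]
tcp_rot: [180.0, 0.0, 100.6]
wrist_force: [1.2, -0.3, 3.9]
opening: 0.015
```

```bash
python3 - <<'E'
from h import *
g2=B(0,.011+.168)
rel((*g2,.030,100.7))
E
```

```text
now grasp [0.5526 0.1665 0.032 ] rot [1.7997e+02 4.0000e-02 1.0063e+02] open 0.015 F [ 1.2 -0.3  3.9] t 4.18 q [17. 10. -8. 71. -0. 96.]
dx -0.0042 dy 0.0004 dz 0.0020 roll -0.0013
```

Not yet touching the rail; nudge slowly until contact.

Call:
{"fn": "drive_tool", "kwargs": {"plan": [{"dx": -0.002, "dy": 0, "dz": 0, "roll": 0, "hand": 0.0}, {"dx": -0.004, "dy": 0, "dz": 0, "roll": 0, "hand": 0.0}, {"dx": -0.005, "dy": 0, "dz": 0, "roll": 0, "hand": 0.0}, {"dx": -0.006, "dy": 0, "dz": 0, "roll": 0, "hand": 0.0}, {"dx": -0.006, "dy": 0, "dz": 0, "roll": 0, "hand": 0.0}, {"dx": -0.006, "dy": 0, "dz": 0, "roll": 0, "hand": 0.0}]}}

```text
time: 4.68
ee_pos: [0.5535, 0.1618, 0.187]
tcp_rot: [180.0, -0.0, 100.7]
wrist_force: [-0.3, 3.1, 5.7]
opening: 0.0154
```

Call:
{"fn": "drive_tool", "kwargs": {"plan": [{"dx": -0.001, "dy": 0, "dz": 0, "roll": 0, "hand": 0.0}, {"dx": -0.002, "dy": 0, "dz": 0, "roll": 0, "hand": 0.0}, {"dx": -0.003, "dy": 0, "dz": 0, "roll": 0, "hand": 0.0}, {"dx": -0.003, "dy": 0, "dz": 0, "roll": 0, "hand": 0.0}]}}

```text
time: 5.02
ee_pos: [0.5537, 0.16, 0.187]
tcp_rot: [-180.0, -0.3, 100.8]
wrist_force: [-3.7, 14.4, 6.5]
opening: 0.0154
```

Call:
{"fn": "drive_tool", "kwargs": {"plan": [{"dx": 0, "dy": 0, "dz": 0, "roll": 0, "hand": 0.05}, {"dx": 0, "dy": 0, "dz": 0, "roll": 0, "hand": 0.05}, {"dx": 0, "dy": 0, "dz": 0, "roll": 0, "hand": 0.05}, {"dx": 0.002, "dy": 0, "dz": 0, "roll": 0, "hand": 0.05}, {"dx": 0.002, "dy": 0, "dz": 0, "roll": 0, "hand": 0.05}, {"dx": 0.002, "dy": 0, "dz": -0.03, "roll": 0, "hand": 0.05}, {"dx": 0.002, "dy": 0, "dz": -0.07, "roll": 0, "hand": 0.058}, {"dx": 0.002, "dy": 0, "dz": -0.11, "roll": 0, "hand": 0.058}, {"dx": 0.002, "dy": 0, "dz": -0.15, "roll": 0, "hand": 0.058}, {"dx": 0.002, "dy": 0, "dz": -0.19, "roll": 0, "hand": 0.058}, {"dx": 0.002, "dy": 0, "dz": -0.23, "roll": 0, "hand": 0.058}, {"dx": 0.002, "dy": 0, "dz": -0.27, "roll": 0, "hand": 0.058}, {"dx": 0.002, "dy": 0, "dz": -0.31, "roll": 0, "hand": 0.058}, {"dx": 0.002, "dy": 0, "dz": -0.31, "roll": 0, "hand": 0.058}, {"dx": 0.002, "dy": 0, "dz": -0.31, "roll": 0, "hand": 0.058}]}}

```text
time: 6.27
ee_pos: [0.5538, 0.161, 0.4994]
tcp_rot: [179.7, -0.0, 100.7]
wrist_force: [-0.0, -0.1, -1.9]
opening: 0.0584
```

```bash
cat >> h.py <<'E'
def cones(c,x0=.3,x1=.8,y0=-.6,y1=.45,zmin=.018,zmax=.3):
    W=cloud(c);h=cv2.cvtColor(c["frame"],cv2.COLOR_RGB2HSV)
    m=(W[...,0]>x0)&(W[...,0]<x1)&(W[...,1]>y0)&(W[...,1]<y1)&(W[...,2]>zmin)&(W[...,2]<zmax)&(h[...,1]<140)&(h[...,2]<150)
    m=cv2.morphologyEx(m.astype(np.uint8),cv2.MORPH_OPEN,np.ones((4,4),np.uint8))
    N,l,st,ce=cv2.connectedComponentsWithStats(m)
    for i in range(1,N):
        if 40<st[i,4]<400:
            q=W[l==i];print("cone?",st[i,4],ce[i].round(1),((q.min(0)+q.max(0))/2).round(4)[:2],"top",q[:,2].max().round(3))
E
python3 - <<'E'
from h import *
c=cam("top","t3.png",(110,110,380,250),2.9)
cones(c,.3,.65,-.55,-.15)
rel((.5672,-.387,.34,90),(.5672,-.387,.03,90))
E
```

```text
cone? 94 [294.9 186.5] [nan nan] top nan
cone? 102 [311.  186.7] [ 0.5627 -0.3329] top 0.059
cone? 81 [326.6 187. ] [ 0.5622 -0.3922] top 0.052
cone? 86 [310.5 213.7] [ 0.4615 -0.3303] top 0.052
cone? 101 [327.1 214.5] [nan nan] top nan
now grasp [0.554 0.161 0.342] rot [179.93   0.   100.68] open 0.0582 F [ 0.5  0.1 -1.4] t 6.32 q [ 16.  12.  29. 106.  -0.  96.]
dx -0.5410 dy -0.0886 dz 0.0020 roll 0.1864
dx -0.5410 dy -0.0886 dz 0.3120 roll 0.1864
```

View pics/t3.png

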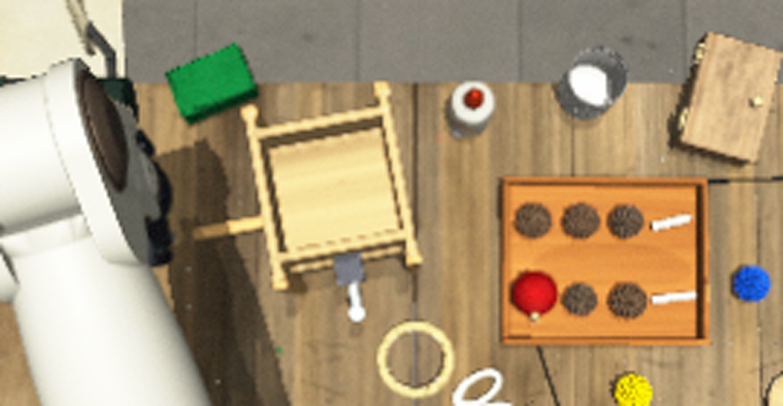

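```bash
sed -i 's/q=W\[l==i\];/q=W[l==i];q=q[~np.isnan(q[:,0])];/' h.py; python3 - <<'E'
from h import *
T0=dict(np.load("top0.npz"));S0=dict(np.load("side0.npz"))
for n,c0,y0 in(("top",T0,270),("side",S0,170)):
    c=cam(n);print(n,np.abs(c["R"]-c0["R"]).max(),c["t"]-c0["t"],c["mtx"][0]-c0["mtx"][0])
    for b in ((150,280,230,380),(200,240,300,340),(120,190,230,270)):
        a=[cv2.cvtColor(k["frame"],cv2.COLOR_RGB2GRAY)[b[0]:b[2],b[1]:b[3]].astype(np.float32) for k in(c0,c)]
        print(cv2.phaseCorrelate(*a))
    cones(c0,.3,.65,-.55,-.15);cones(c,.3,.65,-.55,-.15)
E
```

```text
top 0.0 [0. 0. 0.] [0. 0. 0.]
((0.013570441695136992, 0.013394945754527043), 1.0023369287848474)
((0.00447008198390364, -0.013846216199986827), 0.9996829493522644)
((-0.06588266168908063, -0.014534229780160501), 0.8455765327811241)
cone? 98 [294.5 186.5] [ 0.5637 -0.2699] top 0.059
cone? 101 [310.9 186.8] [ 0.563  -0.3327] top 0.055
cone? 81 [326.6 187. ] [ 0.5625 -0.3926] top 0.052
cone? 107 [327.3 214.3] [ 0.4596 -0.395 ] top 0.058
cone? 82 [310.5 213.9] [ 0.4596 -0.3305] top 0.053
cone? 97 [294.8 186.5] [ 0.5633 -0.2718] top 0.058
cone? 93 [311.4 187. ] [ 0.563  -0.3331] top 0.056
cone? 81 [326.6 187. ] [ 0.5623 -0.393 ] top 0.052
cone? 87 [310.6 213.6] [ 0.4615 -0.33  ] top 0.053
cone? 111 [327.5 214.2] [ 0.4597 -0.3953] top 0.056
side 0.0 [0. 0. 0.] [0. 0. 0.]
((-0.010065513752095967, -0.02656067412083729), 1.0048764925599099)
((-0.0005161705540501771, -0.0016826141172003872), 0.9976612585902214)
((0.011715200893547717, 0.0620544440146773), 0.7254487417141596)
cone? 146 [277.7 242.5] [ 0.5738 -0.2675] top 0.057
cone? 144 [285.6 257.3] [ 0.5763 -0.3313] top 0.055
cone? 135 [254.3 266. ] [ 0.47   -0.3281] top 0.049
cone? 136 [293.6 272.3] [ 0.5733 -0.3907] top 0.051
cone? 177 [261.4 281.9] [ 0.4687 -0.3886] top 0.058
cone? 148 [277.8 242.4] [ 0.5755 -0.2638] top 0.055
cone? 149 [285.7 257.1] [ 0.5755 -0.3253] top 0.053
cone? 133 [254.3 266. ] [ 0.4701 -0.3281] top 0.05
cone? 112 [292.9 272.5] [ 0.5736 -0.3916] top 0.05
cone? 168 [261.5 282.2] [ 0.4681 -0.3881] top 0.056
```

```bash
sed -i 's/np.ones((4,4)/np.ones((3,3)/' h.py; python3 - <<'E'
from h import *
c=cam("top");cones(c,.3,.65,-.55,-.15)
E
```

```text
cone? 100 [293.6 185.6] [ 0.5673 -0.2643] top 0.056
cone? 102 [310.  185.7] [ 0.566  -0.3266] top 0.058
cone? 87 [325.8 185.8] [ 0.5676 -0.3885] top 0.049
cone? 90 [309.7 212.7] [ 0.4653 -0.3265] top 0.051
cone? 107 [326.5 213.2] [ 0.4634 -0.3893] top 0.059
```

Call:
{"fn": "drive_tool", "kwargs": {"plan": [{"dx": -0.035, "dy": -0.006, "dz": 0, "roll": 0.02, "hand": 0.06}, {"dx": -0.071, "dy": -0.012, "dz": 0, "roll": 0.05, "hand": 0.06}, {"dx": -0.107, "dy": -0.018, "dz": 0, "roll": 0.1, "hand": 0.06}, {"dx": -0.143, "dy": -0.024, "dz": 0, "roll": 0.14, "hand": 0.06}, {"dx": -0.179, "dy": -0.03, "dz": 0, "roll": 0.186, "hand": 0.06}, {"dx": -0.215, "dy": -0.036, "dz": 0, "roll": 0.186, "hand": 0.06}, {"dx": -0.251, "dy": -0.042, "dz": 0, "roll": 0.186, "hand": 0.06}, {"dx": -0.287, "dy": -0.048, "dz": 0, "roll": 0.186, "hand": 0.06}, {"dx": -0.323, "dy": -0.054, "dz": 0, "roll": 0.186, "hand": 0.06}, {"dx": -0.359, "dy": -0.06, "dz": 0, "roll": 0.186, "hand": 0.06}, {"dx": -0.395, "dy": -0.066, "dz": 0.02, "roll": 0.186, "hand": 0.06}, {"dx": -0.431, "dy": -0.071, "dz": 0.04, "roll": 0.186, "hand": 0.06}, {"dx": -0.467, "dy": -0.077, "dz": 0.06, "roll": 0.186, "hand": 0.06}, {"dx": -0.503, "dy": -0.083, "dz": 0.08, "roll": 0.186, "hand": 0.06}, {"dx": -0.53, "dy": -0.087, "dz": 0.11, "roll": 0.186, "hand": 0.06}, {"dx": -0.542, "dy": -0.0888, "dz": 0.14, "roll": 0.186, "hand": 0.06}, {"dx": -0.542, "dy": -0.0888, "dz": 0.17, "roll": 0.186, "hand": 0.06}, {"dx": -0.542, "dy": -0.0888, "dz": 0.2, "roll": 0.186, "hand": 0.06}, {"dx": -0.542, "dy": -0.0888, "dz": 0.2, "roll": 0.186, "hand": 0.06}]}}

```text
time: 8.05
ee_pos: [0.5654, -0.3875, 0.2876]
tcp_rot: [-179.4, -0.4, 90.0]
wrist_force: [-0.8, 0.7, -1.4]
opening: 0.0598
```

```bash
python3 - <<'E'
from h import *
rel((.5667,-.3877,.03,90))
E
```

```text
now grasp [ 0.5654 -0.3875  0.1326] rot [-179.4    -0.41   89.99] open 0.0598 F [-0.8  0.7 -1.4] t 8.05 q [-34.  24.  20.  87.  -0.  56.]
dx -0.0002 dy 0.0013 dz 0.1026 roll -0.0001
```

Call:
{"fn": "drive_tool", "kwargs": {"plan": [{"dx": 0, "dy": 0, "dz": 0.02, "roll": 0, "hand": 0.06}, {"dx": 0, "dy": 0, "dz": 0.04, "roll": 0, "hand": 0.06}, {"dx": 0, "dy": 0, "dz": 0.055, "roll": 0, "hand": 0.06}, {"dx": 0, "dy": 0, "dz": 0.06, "roll": 0, "hand": 0.06}, {"dx": 0, "dy": 0, "dz": 0.06, "roll": 0, "hand": 0.06}, {"dx": 0, "dy": 0, "dz": 0.06, "roll": 0, "hand": 0.06}]}}

```text
time: 8.55
ee_pos: [0.5672, -0.3879, 0.2379]
tcp_rot: [180.0, 0.0, 90.0]
wrist_force: [0.6, 0.3, -0.2]
opening: 0.0598
```

Call:
{"fn": "drive_tool", "kwargs": {"plan": [{"dx": 0, "dy": 0, "dz": 0.02, "roll": 0, "hand": 0.06}, {"dx": 0, "dy": 0, "dz": 0.04, "roll": 0, "hand": 0.06}, {"dx": 0, "dy": 0, "dz": 0.053, "roll": 0, "hand": 0.06}, {"dx": 0, "dy": 0, "dz": 0.053, "roll": 0, "hand": 0.06}, {"dx": 0, "dy": 0, "dz": 0.053, "roll": 0, "hand": 0.03}, {"dx": 0, "dy": 0, "dz": 0.053, "roll": 0, "hand": 0.03}, {"dx": 0, "dy": 0, "dz": 0.053, "roll": 0, "hand": 0.03}, {"dx": 0, "dy": 0, "dz": 0.053, "roll": 0, "hand": 0.03}, {"dx": 0, "dy": 0, "dz": 0.053, "roll": 0, "hand": 0.03}, {"dx": 0, "dy": 0, "dz": 0.03, "roll": 0, "hand": 0.03}, {"dx": 0, "dy": 0, "dz": 0.0, "roll": 0, "hand": 0.03}, {"dx": 0, "dy": 0, "dz": -0.03, "roll": 0, "hand": 0.03}, {"dx": 0, "dy": 0, "dz": -0.06, "roll": 0, "hand": 0.03}, {"dx": 0, "dy": 0, "dz": -0.09, "roll": 0, "hand": 0.03}, {"dx": 0, "dy": 0, "dz": -0.12, "roll": 0, "hand": 0.03}, {"dx": 0, "dy": 0, "dz": -0.16, "roll": 0, "hand": 0.03}, {"dx": 0, "dy": 0, "dz": -0.2, "roll": 0, "hand": 0.03}, {"dx": 0, "dy": 0, "dz": -0.24, "roll": 0, "hand": 0.03}, {"dx": 0, "dy": 0, "dz": -0.26, "roll": 0, "hand": 0.03}, {"dx": 0, "dy": 0, "dz": -0.26, "roll": 0, "hand": 0.03}], "force": 25}}

```text
time: 10.22
ee_pos: [0.566, -0.3873, 0.5032]
tcp_rot: [179.6, 0.3, 90.0]
wrist_force: [-1.8, -0.4, 1.4]
opening: 0.0431
```

```bash
python3 - <<'E'
from h import *
rel((*B(-.015,-.042),.343,100.7),(*B(-.015,-.042),.275,100.7))
E
```

```text
now grasp [ 0.566  -0.3873  0.3482] rot [179.59   0.29  90.03] open 0.0431 F [-1.8 -0.4  1.4] t 10.22 q [-34.  32.  56. 113.  -0.  56.]
dx 0.3297 dy 0.0142 dz 0.0052 roll -0.1862
dx 0.3297 dy 0.0142 dz 0.0732 roll -0.1862
```

Call:
{"fn": "drive_tool", "kwargs": {"plan": [{"dx": 0.02, "dy": 0.001, "dz": 0, "roll": -0.02, "hand": 0.03}, {"dx": 0.05, "dy": 0.002, "dz": 0, "roll": -0.05, "hand": 0.03}, {"dx": 0.085, "dy": 0.004, "dz": 0, "roll": -0.08, "hand": 0.03}, {"dx": 0.12, "dy": 0.005, "dz": 0, "roll": -0.11, "hand": 0.03}, {"dx": 0.155, "dy": 0.007, "dz": 0, "roll": -0.14, "hand": 0.03}, {"dx": 0.19, "dy": 0.008, "dz": 0, "roll": -0.16, "hand": 0.03}, {"dx": 0.225, "dy": 0.01, "dz": 0, "roll": -0.186, "hand": 0.03}, {"dx": 0.26, "dy": 0.011, "dz": 0, "roll": -0.186, "hand": 0.03}, {"dx": 0.29, "dy": 0.012, "dz": 0, "roll": -0.186, "hand": 0.03}, {"dx": 0.315, "dy": 0.013, "dz": 0, "roll": -0.186, "hand": 0.03}, {"dx": 0.33, "dy": 0.0142, "dz": 0, "roll": -0.186, "hand": 0.03}, {"dx": 0.33, "dy": 0.0142, "dz": 0.0, "roll": -0.186, "hand": 0.03}, {"dx": 0.33, "dy": 0.0142, "dz": 0.0, "roll": -0.186, "hand": 0.03}, {"dx": 0.33, "dy": 0.0142, "dz": 0.025, "roll": -0.186, "hand": 0.03}, {"dx": 0.33, "dy": 0.0142, "dz": 0.05, "roll": -0.186, "hand": 0.03}, {"dx": 0.33, "dy": 0.0142, "dz": 0.07, "roll": -0.186, "hand": 0.03}, {"dx": 0.33, "dy": 0.0142, "dz": 0.07, "roll": -0.186, "hand": 0.03}, {"dx": 0.33, "dy": 0.0142, "dz": 0.07, "roll": -0.186, "hand": 0.03}]}}

```text
time: 11.72
ee_pos: [0.5807, -0.0589, 0.4262]
tcp_rot: [-179.9, -0.0, 100.6]
wrist_force: [-0.9, -0.1, 0.6]
opening: 0.0438
```

```bash
python3 - <<'E'
from h import *
rel((*B(-.015,-.042),.275,100.7),(.567,-.3268,.275,90))
E
```

```text
now grasp [ 0.5807 -0.0589  0.2712] rot [-1.7989e+02 -2.0000e-02  1.0062e+02] open 0.0438 F [-0.9 -0.1  0.6] t 11.72 q [-6. 10. 18. 98. -0. 74.]
dx 0.0015 dy -0.0004 dz -0.0038 roll -0.0014
dx -0.2608 dy -0.0628 dz -0.0038 roll 0.1854
```

Call:
{"fn": "drive_tool", "kwargs": {"plan": [{"dx": 0, "dy": 0, "dz": 0, "roll": 0, "hand": 0.055}, {"dx": 0, "dy": 0, "dz": 0, "roll": 0, "hand": 0.055}, {"dx": 0, "dy": 0, "dz": 0, "roll": 0, "hand": 0.055}, {"dx": 0, "dy": 0, "dz": -0.03, "roll": 0, "hand": 0.055}, {"dx": 0, "dy": 0, "dz": -0.065, "roll": 0, "hand": 0.055}, {"dx": -0.02, "dy": -0.004, "dz": -0.07, "roll": 0.03, "hand": 0.06}, {"dx": -0.05, "dy": -0.01, "dz": -0.07, "roll": 0.06, "hand": 0.06}, {"dx": -0.085, "dy": -0.02, "dz": -0.07, "roll": 0.09, "hand": 0.06}, {"dx": -0.12, "dy": -0.029, "dz": -0.07, "roll": 0.13, "hand": 0.06}, {"dx": -0.155, "dy": -0.037, "dz": -0.07, "roll": 0.17, "hand": 0.06}, {"dx": -0.19, "dy": -0.046, "dz": -0.06, "roll": 0.1854, "hand": 0.06}, {"dx": -0.22, "dy": -0.053, "dz": -0.03, "roll": 0.1854, "hand": 0.06}, {"dx": -0.245, "dy": -0.059, "dz": 0.0, "roll": 0.1854, "hand": 0.06}, {"dx": -0.261, "dy": -0.0628, "dz": 0.04, "roll": 0.1854, "hand": 0.06}, {"dx": -0.261, "dy": -0.0628, "dz": 0.08, "roll": 0.1854, "hand": 0.06}, {"dx": -0.261, "dy": -0.0628, "dz": 0.12, "roll": 0.1854, "hand": 0.06}, {"dx": -0.261, "dy": -0.0628, "dz": 0.15, "roll": 0.1854, "hand": 0.06}, {"dx": -0.261, "dy": -0.0628, "dz": 0.16, "roll": 0.1854, "hand": 0.06}, {"dx": -0.261, "dy": -0.0628, "dz": 0.16, "roll": 0.1854, "hand": 0.06}, {"dx": -0.261, "dy": -0.0628, "dz": 0.16, "roll": 0.1854, "hand": 0.06}]}}

```text
time: 13.38
ee_pos: [0.5681, -0.3262, 0.2686]
tcp_rot: [179.9, 0.0, 90.1]
wrist_force: [0.1, 0.1, 1.2]
opening: 0.0599
```

```bash
python3 - <<'E'
from h import *
c=cam("top","t4.png",(180,120,380,250),3.8)
cones(c)
cones(cam("side"))
rel((.567,-.3268,.03,90))
E
```

```text
cone? 135 [319.2 132.5] [ 0.7543 -0.3466] top 0.117
cone? 95 [308.7 145.3] [ 0.7284 -0.3295] top 0.113
cone? 41 [268.1 152.2] [ 0.6964 -0.1696] top 0.096
cone? 173 [219.3 155.8] [0.6424 0.0013] top 0.26
cone? 106 [238.9 181.9] [ 0.5638 -0.0621] top 0.23
cone? 97 [293.9 185.6] [ 0.5675 -0.266 ] top 0.059
cone? 110 [229.5 201.3] [ 0.499  -0.0271] top 0.232
cone? 245 [247.6 139.8] [0.5853 0.0582] top 0.256
cone? 135 [208.  230.5] [ 0.3827 -0.1228] top 0.031
cone? 149 [284.6 256. ] [ 0.5685 -0.3295] top 0.054
cone? 141 [253.1 265. ] [ 0.4628 -0.3263] top 0.05
cone? 174 [260.5 280.8] [ 0.4624 -0.3897] top 0.056
cone? 73 [294.6 304.1] [ 0.5238 -0.493 ] top 0.044
now grasp [ 0.5684 -0.3264  0.115 ] rot [1.7978e+02 1.2000e-01 9.0080e+01] open 0.06 F [0.9 0.  0.6] t 13.48 q [-30.  19.  11.  82.   0.  60.]
dx -0.0004 dy -0.0014 dz 0.0850 roll 0.0014
```

View pics/t4.png

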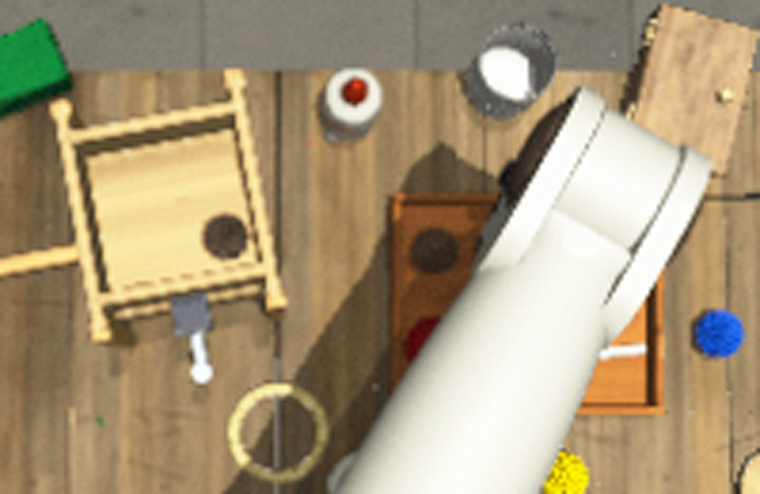

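Call:
{"fn": "drive_tool", "kwargs": {"plan": [{"dx": 0, "dy": -0.001, "dz": 0.03, "roll": 0, "hand": 0.06}, {"dx": 0, "dy": -0.001, "dz": 0.06, "roll": 0, "hand": 0.06}, {"dx": 0, "dy": -0.001, "dz": 0.085, "roll": 0, "hand": 0.06}, {"dx": 0, "dy": -0.001, "dz": 0.085, "roll": 0, "hand": 0.06}, {"dx": 0, "dy": -0.001, "dz": 0.085, "roll": 0, "hand": 0.03}, {"dx": 0, "dy": -0.001, "dz": 0.085, "roll": 0, "hand": 0.03}, {"dx": 0, "dy": -0.001, "dz": 0.085, "roll": 0, "hand": 0.03}, {"dx": 0, "dy": -0.001, "dz": 0.085, "roll": 0, "hand": 0.03}, {"dx": 0, "dy": -0.001, "dz": 0.085, "roll": 0, "hand": 0.03}, {"dx": 0, "dy": -0.001, "dz": 0.06, "roll": 0, "hand": 0.03}, {"dx": 0, "dy": -0.001, "dz": 0.03, "roll": 0, "hand": 0.03}, {"dx": 0, "dy": -0.001, "dz": -0.005, "roll": 0, "hand": 0.03}, {"dx": 0, "dy": -0.001, "dz": -0.04, "roll": 0, "hand": 0.03}, {"dx": 0, "dy": -0.001, "dz": -0.08, "roll": 0, "hand": 0.03}, {"dx": 0, "dy": -0.001, "dz": -0.12, "roll": 0, "hand": 0.03}, {"dx": 0, "dy": -0.001, "dz": -0.16, "roll": 0, "hand": 0.03}, {"dx": 0, "dy": -0.001, "dz": -0.2, "roll": 0, "hand": 0.03}, {"dx": 0, "dy": -0.001, "dz": -0.23, "roll": 0, "hand": 0.03}, {"dx": 0, "dy": -0.001, "dz": -0.23, "roll": 0, "hand": 0.03}, {"dx": 0, "dy": -0.001, "dz": -0.23, "roll": 0, "hand": 0.03}], "force": 25}}

```text
time: 15.15
ee_pos: [0.5665, -0.326, 0.4995]
tcp_rot: [179.8, 0.1, 90.1]
wrist_force: [-0.1, -0.6, -0.5]
opening: 0.0471
```

```bash
python3 - <<'E'
from h import *
rel((*B(.015,-.005),.343,100.7),(*B(.015,-.005),.275,100.7))
E
```

```text
now grasp [ 0.5665 -0.326   0.3445] rot [1.7975e+02 1.4000e-01 9.0070e+01] open 0.0471 F [-0.1 -0.6 -0.5] t 15.15 q [-30.  25.  46. 110.  -0.  60.]
dx 0.3103 dy 0.0365 dz 0.0015 roll -0.1856
dx 0.3103 dy 0.0365 dz 0.0695 roll -0.1856
```

Call:
{"fn": "drive_tool", "kwargs": {"plan": [{"dx": 0.02, "dy": 0.002, "dz": 0, "roll": -0.02, "hand": 0.03}, {"dx": 0.05, "dy": 0.006, "dz": 0, "roll": -0.05, "hand": 0.03}, {"dx": 0.085, "dy": 0.01, "dz": 0, "roll": -0.08, "hand": 0.03}, {"dx": 0.12, "dy": 0.014, "dz": 0, "roll": -0.11, "hand": 0.03}, {"dx": 0.155, "dy": 0.018, "dz": 0, "roll": -0.14, "hand": 0.03}, {"dx": 0.19, "dy": 0.022, "dz": 0, "roll": -0.16, "hand": 0.03}, {"dx": 0.225, "dy": 0.026, "dz": 0, "roll": -0.1856, "hand": 0.03}, {"dx": 0.255, "dy": 0.03, "dz": 0, "roll": -0.1856, "hand": 0.03}, {"dx": 0.28, "dy": 0.033, "dz": 0, "roll": -0.1856, "hand": 0.03}, {"dx": 0.3, "dy": 0.035, "dz": 0, "roll": -0.1856, "hand": 0.03}, {"dx": 0.31, "dy": 0.0365, "dz": 0, "roll": -0.1856, "hand": 0.03}, {"dx": 0.31, "dy": 0.0365, "dz": 0.0, "roll": -0.1856, "hand": 0.03}, {"dx": 0.31, "dy": 0.0365, "dz": 0.0, "roll": -0.1856, "hand": 0.03}, {"dx": 0.31, "dy": 0.0365, "dz": 0.025, "roll": -0.1856, "hand": 0.03}, {"dx": 0.31, "dy": 0.0365, "dz": 0.05, "roll": -0.1856, "hand": 0.03}, {"dx": 0.31, "dy": 0.0365, "dz": 0.065, "roll": -0.1856, "hand": 0.03}, {"dx": 0.31, "dy": 0.0365, "dz": 0.065, "roll": -0.1856, "hand": 0.03}, {"dx": 0.31, "dy": 0.0365, "dz": 0.065, "roll": -0.1856, "hand": 0.03}]}}

```text
time: 16.65
ee_pos: [0.6025, -0.0173, 0.4313]
tcp_rot: [-179.9, -0.0, 100.6]
wrist_force: [-0.6, 0.2, 0.9]
opening: 0.0472
```

```bash
python3 - <<'E'
from h import *
rel((*B(.015,-.005),.275,100.7),(.567,-.2648,.275,90))
E
```

```text
now grasp [ 0.6025 -0.0173  0.2763] rot [-1.7991e+02 -1.0000e-02  1.0062e+02] open 0.0472 F [-0.6  0.2  0.9] t 16.65 q [-2. 13. 23. 99. -0. 78.]
dx 0.0017 dy 0.0004 dz 0.0013 roll -0.0015
dx -0.2367 dy -0.0805 dz 0.0013 roll 0.1853
```

Call:
{"fn": "drive_tool", "kwargs": {"plan": [{"dx": 0, "dy": 0, "dz": 0, "roll": 0, "hand": 0.057}, {"dx": 0, "dy": 0, "dz": 0, "roll": 0, "hand": 0.057}, {"dx": 0, "dy": 0, "dz": 0, "roll": 0, "hand": 0.057}, {"dx": 0, "dy": 0, "dz": -0.03, "roll": 0, "hand": 0.057}, {"dx": 0, "dy": 0, "dz": -0.065, "roll": 0, "hand": 0.057}, {"dx": -0.02, "dy": -0.007, "dz": -0.07, "roll": 0.03, "hand": 0.06}, {"dx": -0.05, "dy": -0.017, "dz": -0.07, "roll": 0.06, "hand": 0.06}, {"dx": -0.085, "dy": -0.029, "dz": -0.07, "roll": 0.09, "hand": 0.06}, {"dx": -0.12, "dy": -0.041, "dz": -0.07, "roll": 0.13, "hand": 0.06}, {"dx": -0.155, "dy": -0.053, "dz": -0.07, "roll": 0.17, "hand": 0.06}, {"dx": -0.19, "dy": -0.065, "dz": -0.06, "roll": 0.1853, "hand": 0.06}, {"dx": -0.215, "dy": -0.073, "dz": -0.03, "roll": 0.1853, "hand": 0.06}, {"dx": -0.23, "dy": -0.078, "dz": 0.0, "roll": 0.1853, "hand": 0.06}, {"dx": -0.2367, "dy": -0.0805, "dz": 0.04, "roll": 0.1853, "hand": 0.06}, {"dx": -0.2367, "dy": -0.0805, "dz": 0.08, "roll": 0.1853, "hand": 0.06}, {"dx": -0.2367, "dy": -0.0805, "dz": 0.12, "roll": 0.1853, "hand": 0.06}, {"dx": -0.2367, "dy": -0.0805, "dz": 0.15, "roll": 0.1853, "hand": 0.06}, {"dx": -0.2367, "dy": -0.0805, "dz": 0.16, "roll": 0.1853, "hand": 0.06}, {"dx": -0.2367, "dy": -0.0805, "dz": 0.16, "roll": 0.1853, "hand": 0.06}, {"dx": -0.2367, "dy": -0.0805, "dz": 0.16, "roll": 0.1853, "hand": 0.06}]}}

```text
time: 18.32
ee_pos: [0.5681, -0.2637, 0.2735]
tcp_rot: [179.9, 0.0, 90.1]
wrist_force: [-0.3, -0.4, 0.9]
opening: 0.0598
```

```bash
python3 - <<'E'
from h import *
cones(cam("top"),.51,.65,-.1,.07,.19,.29)
print();cones(cam("side"),.4,.63,-.47,-.2,.02,.07)
rel((.567,-.2648,.03,90))
E
```

```text
cone? 62 [208.  157.6] [0.6424 0.0406] top 0.261
cone? 117 [227.2 164.3] [ 0.6231 -0.0232] top 0.234
cone? 101 [238.9 182. ] [ 0.5637 -0.062 ] top 0.231

cone? 149 [276.7 241.4] [ 0.5673 -0.2581] top 0.054
cone? 138 [253.2 264.9] [ 0.4633 -0.3276] top 0.049
cone? 173 [260.3 281. ] [ 0.462  -0.3895] top 0.056
now grasp [ 0.5684 -0.2638  0.1198] rot [1.7979e+02 1.0000e-01 9.0100e+01] open 0.0602 F [-0.1 -0.3  0.4] t 18.42 q [-25.  15.   7.  82.  -0.  65.]
dx -0.0010 dy -0.0014 dz 0.0898 roll 0.0017
```

Call:
{"fn": "drive_tool", "kwargs": {"plan": [{"dx": -0.001, "dy": -0.001, "dz": 0.03, "roll": 0, "hand": 0.06}, {"dx": -0.001, "dy": -0.001, "dz": 0.06, "roll": 0, "hand": 0.06}, {"dx": -0.001, "dy": -0.001, "dz": 0.09, "roll": 0, "hand": 0.06}, {"dx": -0.001, "dy": -0.001, "dz": 0.09, "roll": 0, "hand": 0.06}, {"dx": -0.001, "dy": -0.001, "dz": 0.09, "roll": 0, "hand": 0.03}, {"dx": -0.001, "dy": -0.001, "dz": 0.09, "roll": 0, "hand": 0.03}, {"dx": -0.001, "dy": -0.001, "dz": 0.09, "roll": 0, "hand": 0.03}, {"dx": -0.001, "dy": -0.001, "dz": 0.09, "roll": 0, "hand": 0.03}, {"dx": -0.001, "dy": -0.001, "dz": 0.09, "roll": 0, "hand": 0.03}, {"dx": -0.001, "dy": -0.001, "dz": 0.06, "roll": 0, "hand": 0.03}, {"dx": -0.001, "dy": -0.001, "dz": 0.03, "roll": 0, "hand": 0.03}, {"dx": -0.001, "dy": -0.001, "dz": -0.005, "roll": 0, "hand": 0.03}, {"dx": -0.001, "dy": -0.001, "dz": -0.04, "roll": 0, "hand": 0.03}, {"dx": -0.001, "dy": -0.001, "dz": -0.08, "roll": 0, "hand": 0.03}, {"dx": -0.001, "dy": -0.001, "dz": -0.12, "roll": 0, "hand": 0.03}, {"dx": -0.001, "dy": -0.001, "dz": -0.16, "roll": 0, "hand": 0.03}, {"dx": -0.001, "dy": -0.001, "dz": -0.2, "roll": 0, "hand": 0.03}, {"dx": -0.001, "dy": -0.001, "dz": -0.225, "roll": 0, "hand": 0.03}, {"dx": -0.001, "dy": -0.001, "dz": -0.225, "roll": 0, "hand": 0.03}, {"dx": -0.001, "dy": -0.001, "dz": -0.225, "roll": 0, "hand": 0.03}], "force": 25}}

```text
time: 20.08
ee_pos: [0.5666, -0.2645, 0.4988]
tcp_rot: [179.8, 0.1, 90.1]
wrist_force: [-0.3, 0.2, -0.1]
opening: 0.0471
```

```bash
python3 - <<'E'
from h import *
rel((*B(-.015,.022),.343,100.7),(*B(-.015,.022),.275,100.7))
E
```

```text
now grasp [ 0.5666 -0.2645  0.3438] rot [1.798e+02 1.000e-01 9.008e+01] open 0.0471 F [-0.3  0.2 -0.1] t 20.08 q [-25.  20.  39. 108.  -0.  65.]
dx 0.2699 dy 0.0020 dz 0.0008 roll -0.1853
dx 0.2699 dy 0.0020 dz 0.0688 roll -0.1853
```

Call:
{"fn": "drive_tool", "kwargs": {"plan": [{"dx": 0.02, "dy": 0.0, "dz": 0, "roll": -0.02, "hand": 0.03}, {"dx": 0.05, "dy": 0.0, "dz": 0, "roll": -0.05, "hand": 0.03}, {"dx": 0.085, "dy": 0.0, "dz": 0, "roll": -0.08, "hand": 0.03}, {"dx": 0.12, "dy": 0.001, "dz": 0, "roll": -0.11, "hand": 0.03}, {"dx": 0.155, "dy": 0.001, "dz": 0, "roll": -0.14, "hand": 0.03}, {"dx": 0.19, "dy": 0.001, "dz": 0, "roll": -0.16, "hand": 0.03}, {"dx": 0.22, "dy": 0.002, "dz": 0, "roll": -0.1856, "hand": 0.03}, {"dx": 0.245, "dy": 0.002, "dz": 0, "roll": -0.1856, "hand": 0.03}, {"dx": 0.26, "dy": 0.002, "dz": 0, "roll": -0.1856, "hand": 0.03}, {"dx": 0.27, "dy": 0.002, "dz": 0, "roll": -0.1856, "hand": 0.03}, {"dx": 0.27, "dy": 0.002, "dz": 0, "roll": -0.1856, "hand": 0.03}, {"dx": 0.27, "dy": 0.002, "dz": 0.0, "roll": -0.1856, "hand": 0.03}, {"dx": 0.27, "dy": 0.002, "dz": 0.025, "roll": -0.1856, "hand": 0.03}, {"dx": 0.27, "dy": 0.002, "dz": 0.05, "roll": -0.1856, "hand": 0.03}, {"dx": 0.27, "dy": 0.002, "dz": 0.067, "roll": -0.1856, "hand": 0.03}, {"dx": 0.27, "dy": 0.002, "dz": 0.067, "roll": -0.1856, "hand": 0.03}, {"dx": 0.27, "dy": 0.002, "dz": 0.067, "roll": -0.1856, "hand": 0.03}]}}

```text
time: 21.5
ee_pos: [0.5681, 0.0043, 0.4292]
tcp_rot: [-179.9, -0.0, 100.6]
wrist_force: [-0.3, -0.4, 0.0]
opening: 0.0472
```

```bash
python3 - <<'E'
from h import *
rel((*B(-.015,.022),.275,100.7),(.464,-.3265,.275,90))
E
```

```text
now grasp [0.5681 0.0043 0.2742] rot [-1.7990e+02 -1.0000e-02  1.0064e+02] open 0.0472 F [-0.3 -0.4  0. ] t 21.5 q [ 0.  8. 16. 98. -0. 80.]
dx 0.0010 dy 0.0002 dz -0.0008 roll -0.0011
dx -0.3059 dy -0.1634 dz -0.0008 roll 0.1857
```

Call:
{"fn": "drive_tool", "kwargs": {"plan": [{"dx": 0, "dy": 0, "dz": 0, "roll": 0, "hand": 0.057}, {"dx": 0, "dy": 0, "dz": 0, "roll": 0, "hand": 0.057}, {"dx": 0, "dy": 0, "dz": 0, "roll": 0, "hand": 0.057}, {"dx": 0, "dy": 0, "dz": -0.03, "roll": 0, "hand": 0.057}, {"dx": 0, "dy": 0, "dz": -0.065, "roll": 0, "hand": 0.057}, {"dx": -0.02, "dy": -0.01, "dz": -0.07, "roll": 0.03, "hand": 0.057}, {"dx": -0.05, "dy": -0.027, "dz": -0.07, "roll": 0.06, "hand": 0.057}, {"dx": -0.083, "dy": -0.044, "dz": -0.07, "roll": 0.09, "hand": 0.057}, {"dx": -0.116, "dy": -0.062, "dz": -0.07, "roll": 0.13, "hand": 0.057}, {"dx": -0.149, "dy": -0.08, "dz": -0.07, "roll": 0.17, "hand": 0.057}, {"dx": -0.182, "dy": -0.097, "dz": -0.07, "roll": 0.1857, "hand": 0.057}, {"dx": -0.215, "dy": -0.115, "dz": -0.06, "roll": 0.1857, "hand": 0.057}, {"dx": -0.245, "dy": -0.131, "dz": -0.04, "roll": 0.1857, "hand": 0.057}, {"dx": -0.27, "dy": -0.144, "dz": -0.01, "roll": 0.1857, "hand": 0.057}, {"dx": -0.29, "dy": -0.155, "dz": 0.02, "roll": 0.1857, "hand": 0.057}, {"dx": -0.302, "dy": -0.161, "dz": 0.055, "roll": 0.1857, "hand": 0.057}, {"dx": -0.306, "dy": -0.1634, "dz": 0.09, "roll": 0.1857, "hand": 0.057}, {"dx": -0.306, "dy": -0.1634, "dz": 0.12, "roll": 0.1857, "hand": 0.057}, {"dx": -0.306, "dy": -0.1634, "dz": 0.13, "roll": 0.1857, "hand": 0.057}, {"dx": -0.306, "dy": -0.1634, "dz": 0.13, "roll": 0.1857, "hand": 0.057}]}}

```text
time: 23.17
ee_pos: [0.4643, -0.3254, 0.2977]
tcp_rot: [-179.8, -0.1, 90.1]
wrist_force: [-0.5, 0.2, 0.3]
opening: 0.0569
```

```bash
python3 - <<'E'
from h import *
cones(cam("top"),.51,.65,-.1,.07,.19,.29)
print();cones(cam("side"),.4,.63,-.47,-.2,.02,.07)
rel((.464,-.3265,.03,90))
E
```

```text
cone? 64 [207.7 157.7] [0.6405 0.0406] top 0.261
cone? 110 [227.4 164. ] [ 0.6225 -0.0232] top 0.235
cone? 103 [239.  181.8] [ 0.5641 -0.0621] top 0.232
cone? 110 [225.7 186.5] [ 0.5463 -0.018 ] top 0.266

cone? 135 [253.2 264.8] [ 0.4627 -0.3268] top 0.052
cone? 172 [260.5 280.7] [ 0.4615 -0.3895] top 0.056
now grasp [ 0.4651 -0.3256  0.1467] rot [1.7991e+02 6.0000e-02 9.0110e+01] open 0.0567 F [0.3 0.2 0.8] t 23.27 q [-35.   7.   0.  84.   0.  55.]
dx -0.0009 dy -0.0011 dz 0.1167 roll 0.0018
```

Call:
{"fn": "drive_tool", "kwargs": {"plan": [{"dx": -0.001, "dy": -0.001, "dz": 0.03, "roll": 0, "hand": 0.057}, {"dx": -0.001, "dy": -0.001, "dz": 0.065, "roll": 0, "hand": 0.057}, {"dx": -0.001, "dy": -0.001, "dz": 0.1, "roll": 0, "hand": 0.057}, {"dx": -0.001, "dy": -0.001, "dz": 0.118, "roll": 0, "hand": 0.057}, {"dx": -0.001, "dy": -0.001, "dz": 0.118, "roll": 0, "hand": 0.057}, {"dx": -0.001, "dy": -0.001, "dz": 0.118, "roll": 0, "hand": 0.03}, {"dx": -0.001, "dy": -0.001, "dz": 0.118, "roll": 0, "hand": 0.03}, {"dx": -0.001, "dy": -0.001, "dz": 0.118, "roll": 0, "hand": 0.03}, {"dx": -0.001, "dy": -0.001, "dz": 0.118, "roll": 0, "hand": 0.03}, {"dx": -0.001, "dy": -0.001, "dz": 0.118, "roll": 0, "hand": 0.03}, {"dx": -0.001, "dy": -0.001, "dz": 0.09, "roll": 0, "hand": 0.03}, {"dx": -0.001, "dy": -0.001, "dz": 0.06, "roll": 0, "hand": 0.03}, {"dx": -0.001, "dy": -0.001, "dz": 0.02, "roll": 0, "hand": 0.03}, {"dx": -0.001, "dy": -0.001, "dz": -0.02, "roll": 0, "hand": 0.03}, {"dx": -0.001, "dy": -0.001, "dz": -0.06, "roll": 0, "hand": 0.03}, {"dx": -0.001, "dy": -0.001, "dz": -0.1, "roll": 0, "hand": 0.03}, {"dx": -0.001, "dy": -0.001, "dz": -0.14, "roll": 0, "hand": 0.03}, {"dx": -0.001, "dy": -0.001, "dz": -0.18, "roll": 0, "hand": 0.03}, {"dx": -0.001, "dy": -0.001, "dz": -0.2, "roll": 0, "hand": 0.03}, {"dx": -0.001, "dy": -0.001, "dz": -0.2, "roll": 0, "hand": 0.03}], "force": 25}}

```text
time: 24.93
ee_pos: [0.4629, -0.3261, 0.506]
tcp_rot: [179.6, 0.3, 90.1]
wrist_force: [0.6, -0.7, 0.2]
opening: 0.0431
```

```bash
python3 - <<'E'
from h import *
rel((*B(-.005,.045),.343,100.7),(*B(-.005,.045),.275,100.7))
E
```

```text
now grasp [ 0.4629 -0.3261  0.351 ] rot [179.6    0.29  90.08] open 0.0431 F [ 0.6 -0.7  0.2] t 24.93 q [-35.  11.  28. 107.  -0.  55.]
dx 0.3558 dy 0.1113 dz 0.0080 roll -0.1854
dx 0.3558 dy 0.1113 dz 0.0760 roll -0.1854
```

Call:
{"fn": "drive_tool", "kwargs": {"plan": [{"dx": 0.02, "dy": 0.006, "dz": 0, "roll": -0.02, "hand": 0.03}, {"dx": 0.05, "dy": 0.016, "dz": 0, "roll": -0.05, "hand": 0.03}, {"dx": 0.083, "dy": 0.026, "dz": 0, "roll": -0.08, "hand": 0.03}, {"dx": 0.116, "dy": 0.036, "dz": 0, "roll": -0.11, "hand": 0.03}, {"dx": 0.149, "dy": 0.047, "dz": 0, "roll": -0.14, "hand": 0.03}, {"dx": 0.182, "dy": 0.057, "dz": 0, "roll": -0.16, "hand": 0.03}, {"dx": 0.215, "dy": 0.067, "dz": 0, "roll": -0.1856, "hand": 0.03}, {"dx": 0.248, "dy": 0.078, "dz": 0, "roll": -0.1856, "hand": 0.03}, {"dx": 0.281, "dy": 0.088, "dz": 0, "roll": -0.1856, "hand": 0.03}, {"dx": 0.31, "dy": 0.097, "dz": 0, "roll": -0.1856, "hand": 0.03}, {"dx": 0.335, "dy": 0.105, "dz": 0, "roll": -0.1856, "hand": 0.03}, {"dx": 0.35, "dy": 0.109, "dz": 0.0, "roll": -0.1856, "hand": 0.03}, {"dx": 0.356, "dy": 0.1113, "dz": 0.0, "roll": -0.1856, "hand": 0.03}, {"dx": 0.356, "dy": 0.1113, "dz": 0.0, "roll": -0.1856, "hand": 0.03}, {"dx": 0.356, "dy": 0.1113, "dz": 0.0, "roll": -0.1856, "hand": 0.03}, {"dx": 0.356, "dy": 0.1113, "dz": 0.03, "roll": -0.1856, "hand": 0.03}, {"dx": 0.356, "dy": 0.1113, "dz": 0.06, "roll": -0.1856, "hand": 0.03}, {"dx": 0.356, "dy": 0.1113, "dz": 0.07, "roll": -0.1856, "hand": 0.03}, {"dx": 0.356, "dy": 0.1113, "dz": 0.07, "roll": -0.1856, "hand": 0.03}, {"dx": 0.356, "dy": 0.1113, "dz": 0.07, "roll": -0.1856, "hand": 0.03}]}}

```text
time: 26.6
ee_pos: [0.5741, 0.0284, 0.43]
tcp_rot: [-180.0, 0.0, 100.6]
wrist_force: [0.6, -0.8, 0.7]
opening: 0.0435
```

```bash
python3 - <<'E'
from h import *
rel((*B(-.005,.045),.275,100.7),(.463,-.3885,.275,90))
E
```

```text
now grasp [0.5741 0.0284 0.275 ] rot [-1.7998e+02  1.0000e-02  1.0063e+02] open 0.0435 F [ 0.6 -0.8  0.7] t 26.6 q [ 3.  9. 18. 98. -0. 82.]
dx 0.0015 dy -0.0001 dz 0.0000 roll -0.0012
dx -0.3892 dy -0.1861 dz 0.0000 roll 0.1856
```

Call:
{"fn": "drive_tool", "kwargs": {"plan": [{"dx": 0, "dy": 0, "dz": 0, "roll": 0, "hand": 0.057}, {"dx": 0, "dy": 0, "dz": 0, "roll": 0, "hand": 0.057}, {"dx": 0, "dy": 0, "dz": 0, "roll": 0, "hand": 0.057}, {"dx": 0, "dy": 0, "dz": -0.03, "roll": 0, "hand": 0.057}, {"dx": 0, "dy": 0, "dz": -0.065, "roll": 0, "hand": 0.057}, {"dx": -0.02, "dy": -0.01, "dz": -0.07, "roll": 0.03, "hand": 0.058}, {"dx": -0.05, "dy": -0.024, "dz": -0.07, "roll": 0.06, "hand": 0.058}, {"dx": -0.085, "dy": -0.041, "dz": -0.07, "roll": 0.09, "hand": 0.058}, {"dx": -0.12, "dy": -0.057, "dz": -0.07, "roll": 0.13, "hand": 0.058}, {"dx": -0.155, "dy": -0.074, "dz": -0.07, "roll": 0.17, "hand": 0.058}, {"dx": -0.19, "dy": -0.091, "dz": -0.07, "roll": 0.1857, "hand": 0.058}, {"dx": -0.225, "dy": -0.108, "dz": -0.07, "roll": 0.1857, "hand": 0.058}, {"dx": -0.26, "dy": -0.124, "dz": -0.06, "roll": 0.1857, "hand": 0.058}, {"dx": -0.295, "dy": -0.141, "dz": -0.05, "roll": 0.1857, "hand": 0.058}, {"dx": -0.33, "dy": -0.158, "dz": -0.03, "roll": 0.1857, "hand": 0.058}, {"dx": -0.36, "dy": -0.172, "dz": 0.0, "roll": 0.1857, "hand": 0.058}, {"dx": -0.38, "dy": -0.182, "dz": 0.03, "roll": 0.1857, "hand": 0.058}, {"dx": -0.389, "dy": -0.1861, "dz": 0.06, "roll": 0.1857, "hand": 0.058}, {"dx": -0.389, "dy": -0.1861, "dz": 0.08, "roll": 0.1857, "hand": 0.058}, {"dx": -0.389, "dy": -0.1861, "dz": 0.08, "roll": 0.1857, "hand": 0.058}]}}

```text
time: 28.27
ee_pos: [0.4631, -0.3879, 0.3451]
tcp_rot: [-179.7, -0.2, 90.0]
wrist_force: [-0.5, 0.8, -0.1]
opening: 0.0579
```

```bash
python3 - <<'E'
from h import *
cones(cam("top"),.51,.65,-.1,.07,.19,.29)
print();cones(cam("side"),.4,.63,-.47,-.2,.02,.07)
rel((.463,-.3883,.03,90))
E
```

```text
cone? 65 [208.5 157.5] [0.6431 0.0391] top 0.259
cone? 117 [227.4 164.4] [ 0.6231 -0.023 ] top 0.235
cone? 110 [211.7 178.9] [0.5728 0.0298] top 0.234
cone? 104 [239.1 181.9] [ 0.5637 -0.0621] top 0.233
cone? 113 [225.5 186.5] [ 0.5479 -0.017 ] top 0.236

cone? 142 [242.8 261.8] [ 0.4374 -0.3037] top 0.054
now grasp [ 0.4639 -0.3872  0.1955] rot [-1.800e+02 -1.000e-02  9.007e+01] open 0.0579 F [0.3 0.  1.5] t 28.37 q [-40.  12.  12.  90.   0.  50.]
dx -0.0011 dy -0.0009 dz 0.1655 roll 0.0013
```

```bash
python3 - <<'E'
from h import *
S=cam("side","s5.png",(220,220,330,310),7)
np.savez("s5.npz",**S)
E
```

```text
(no output)
```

View pics/s5.png

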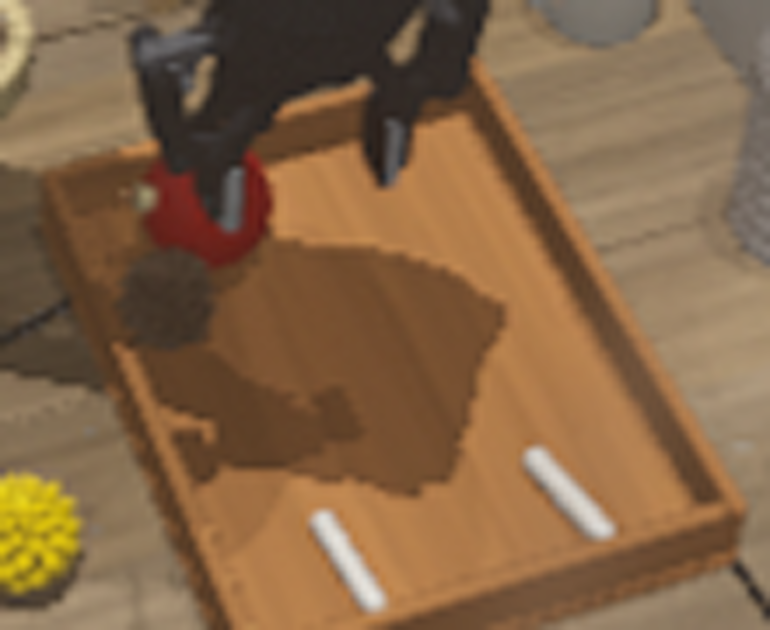

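Call:
{"fn": "drive_tool", "kwargs": {"plan": [{"dx": 0, "dy": 0, "dz": -0.04, "roll": 0, "hand": 0.06}, {"dx": 0.03, "dy": 0, "dz": -0.07, "roll": 0, "hand": 0.06}, {"dx": 0.06, "dy": 0, "dz": -0.1, "roll": 0, "hand": 0.06}, {"dx": 0.09, "dy": 0, "dz": -0.13, "roll": 0, "hand": 0.06}, {"dx": 0.13, "dy": 0, "dz": -0.16, "roll": 0, "hand": 0.06}, {"dx": 0.17, "dy": 0, "dz": -0.16, "roll": 0, "hand": 0.06}, {"dx": 0.21, "dy": 0, "dz": -0.16, "roll": 0, "hand": 0.06}, {"dx": 0.25, "dy": 0, "dz": -0.16, "roll": 0, "hand": 0.06}, {"dx": 0.29, "dy": 0, "dz": -0.16, "roll": 0, "hand": 0.06}, {"dx": 0.33, "dy": 0, "dz": -0.16, "roll": 0, "hand": 0.06}, {"dx": 0.36, "dy": 0, "dz": -0.16, "roll": 0, "hand": 0.06}, {"dx": 0.36, "dy": 0, "dz": -0.16, "roll": 0, "hand": 0.06}]}}

```text
time: 29.42
ee_pos: [0.4623, -0.0226, 0.5128]
tcp_rot: [179.7, -0.1, 90.4]
wrist_force: [0.5, -0.6, 0.6]
opening: 0.06
```

```bash
python3 - <<'E'
from h import *
T=cam("top","t6.png",(270,160,370,240),7)
cones(T,.38,.65,-.55,-.15)
W=cloud(T);f=T["frame"].astype(int)
m=(f[...,0]>120)&(f[...,1]<60)&(W[...,0]<.6)&(W[...,0]>.38)&(W[...,1]<-.2)&(W[...,1]>-.5);q=W[m];print("bauble",np.nanmin(q,0),np.nanmax(q,0))
np.savez("t6.npz",**T)
rel((.4374,-.3037,.03,90))
E
```

```text
cone? 85 [303.6 219.7] [ 0.4369 -0.3038] top 0.055
bauble [ 0.44807542 -0.29490807  0.01512074] [ 0.49678865 -0.23740232  0.07388202]
now grasp [ 0.4626 -0.0244  0.3576] rot [1.7973e+02 1.0000e-02 9.0390e+01] open 0.0598 F [ 0.3 -0.1 -0.1] t 29.47 q [ -3.  -3.  14. 107.   0.  87.]
dx -0.2791 dy -0.0271 dz 0.3276 roll 0.0067
```

View pics/t6.png

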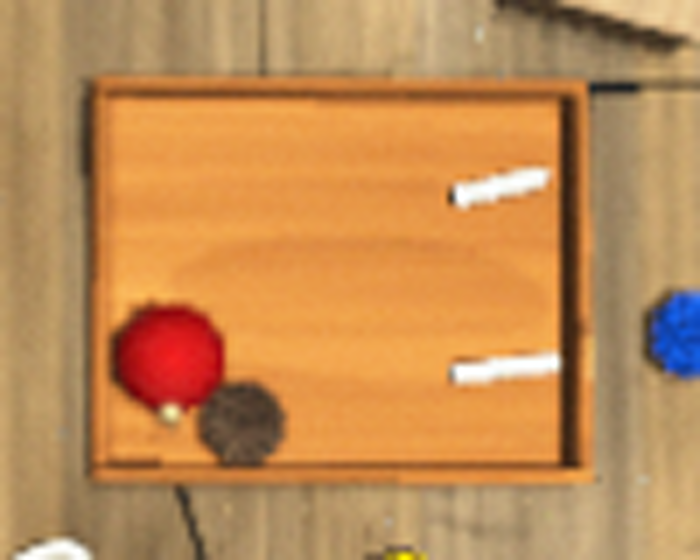

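```bash
python3 - <<'E'
from h import *
T=dict(np.load("t6.npz"));S=dict(np.load("s5.npz"))
def plane(c,p,z):
    o=-c["R"].T@c["t"];d=rays(c,np.array(p,float))@c["R"];return o+d*((z-o[2])/d[...,2])[...,None]
t7=lambda p:np.array(p)/7+[269.57,159.57]; s7=lambda p:np.array(p)/7+[219.57,219.57]
print("cone tri",tri(T,t7((242,423)),S,s7((166,298))), "plane",plane(T,t7((242,423)),.032))
print("cone edges",plane(T,t7([(242,381),(242,465),(198,423),(286,423)]),.032))
print("bauble", plane(T,t7([(169,356)]),.038),"edges",plane(T,t7([(112,356),(226,356),(169,303),(169,409)]),.038))
print("wall -x in/out",plane(T,t7([(240,465),(240,481)]),.042),"+y",plane(T,t7([(108,300),(92,300)]),.042),"+x out",plane(T,t7([(240,77)]),.042),"-y out",plane(T,t7([(595,300)]),.042))
E
```

```text
cone tri [ 0.43795787 -0.30493133  0.03096534] plane [ 0.43697897 -0.30447247  0.032     ]
cone edges [[ 0.4596765  -0.30463189  0.032     ]
 [ 0.4143194  -0.30432163  0.032     ]
 [ 0.43696988 -0.28061982  0.032     ]
 [ 0.43698339 -0.32834807  0.032     ]]
bauble [[ 0.47302708 -0.26443205  0.038     ]] edges [[ 0.47299559 -0.23365196  0.038     ]
 [ 0.4730534  -0.29524202  0.038     ]
 [ 0.50163292 -0.26460045  0.038     ]
 [ 0.44448832 -0.26427479  0.038     ]]
wall -x in/out [[ 0.41446872 -0.30185762  0.042     ]
 [ 0.40590359 -0.30180314  0.042     ]] +y [[ 0.50303405 -0.23126404  0.042     ]
 [ 0.50302253 -0.22264038  0.042     ]] +x out [[ 0.6240851  -0.30355879  0.042     ]] -y out [[ 0.50326926 -0.49530463  0.042     ]]
```

```bash
python3 - <<'E'
from h import *
rel((.4384,-.3084,.12,13))
E
```

```text
now grasp [ 0.4626 -0.0244  0.3576] rot [1.7973e+02 1.0000e-02 9.0390e+01] open 0.0598 F [ 0.3 -0.1 -0.1] t 29.47 q [ -3.  -3.  14. 107.   0.  87.]
dx -0.2838 dy -0.0261 dz 0.2376 roll 1.3506
```

Call:
{"fn": "drive_tool", "kwargs": {"plan": [{"dx": -0.02, "dy": -0.002, "dz": 0, "roll": 0.1, "hand": 0.06}, {"dx": -0.05, "dy": -0.005, "dz": 0, "roll": 0.2, "hand": 0.06}, {"dx": -0.08, "dy": -0.007, "dz": 0, "roll": 0.3, "hand": 0.06}, {"dx": -0.11, "dy": -0.01, "dz": 0, "roll": 0.4, "hand": 0.06}, {"dx": -0.14, "dy": -0.013, "dz": 0, "roll": 0.5, "hand": 0.06}, {"dx": -0.17, "dy": -0.016, "dz": 0, "roll": 0.6, "hand": 0.06}, {"dx": -0.2, "dy": -0.018, "dz": 0.02, "roll": 0.7, "hand": 0.06}, {"dx": -0.23, "dy": -0.021, "dz": 0.04, "roll": 0.8, "hand": 0.06}, {"dx": -0.255, "dy": -0.023, "dz": 0.07, "roll": 0.9, "hand": 0.06}, {"dx": -0.275, "dy": -0.025, "dz": 0.1, "roll": 1.0, "hand": 0.06}, {"dx": -0.2838, "dy": -0.0261, "dz": 0.13, "roll": 1.1, "hand": 0.06}, {"dx": -0.2838, "dy": -0.0261, "dz": 0.16, "roll": 1.2, "hand": 0.06}, {"dx": -0.2838, "dy": -0.0261, "dz": 0.19, "roll": 1.3, "hand": 0.06}, {"dx": -0.2838, "dy": -0.0261, "dz": 0.22, "roll": 1.3506, "hand": 0.06}, {"dx": -0.2838, "dy": -0.0261, "dz": 0.237, "roll": 1.3506, "hand": 0.06}, {"dx": -0.2838, "dy": -0.0261, "dz": 0.237, "roll": 1.3506, "hand": 0.06}, {"dx": -0.2838, "dy": -0.0261, "dz": 0.237, "roll": 1.3506, "hand": 0.06}, {"dx": -0.2838, "dy": -0.0261, "dz": 0.237, "roll": 1.3506, "hand": 0.06}]}}

```text
time: 30.97
ee_pos: [0.4381, -0.3118, 0.2752]
tcp_rot: [179.9, -0.1, 12.7]
wrist_force: [-0.2, 0.2, 0.4]
opening: 0.0601
```

```bash
python3 - <<'E'
from h import *
rel((.4384,-.3084,.032,13))
cones(cam("side"),.4,.63,-.47,-.2,.02,.07)
E
```

```text
now grasp [ 0.4381 -0.3118  0.1202] rot [ 1.7986e+02 -1.2000e-01  1.2700e+01] open 0.0601 F [-0.2  0.2  0.4] t 30.97 q [-35.   3.  -7.  80.  -0. 132.]
dx 0.0011 dy -0.0032 dz 0.0882 roll -0.0053
cone? 137 [243.  261.6] [ 0.4368 -0.3054] top 0.056
```

Call:
{"fn": "drive_tool", "kwargs": {"plan": [{"dx": 0.001, "dy": -0.0032, "dz": 0, "roll": -0.005, "hand": 0.06}, {"dx": 0.001, "dy": -0.0032, "dz": 0.025, "roll": -0.005, "hand": 0.06}, {"dx": 0.001, "dy": -0.0032, "dz": 0.05, "roll": -0.005, "hand": 0.06}, {"dx": 0.001, "dy": -0.0032, "dz": 0.055, "roll": -0.005, "hand": 0.06}, {"dx": 0.001, "dy": -0.0032, "dz": 0.055, "roll": -0.005, "hand": 0.06}, {"dx": 0.001, "dy": -0.0032, "dz": 0.055, "roll": -0.005, "hand": 0.06}]}}

```text
time: 31.52
ee_pos: [0.4383, -0.3079, 0.219]
tcp_rot: [180.0, -0.0, 13.0]
wrist_force: [-0.5, -0.6, 0.6]
opening: 0.06
```

```bash
python3 - <<'E'
from h import *
rel((.4384,-.3084,.032,13))
cones(cam("side"),.4,.63,-.47,-.2,.02,.07)
E
```

```text
now grasp [ 0.4383 -0.3079  0.064 ] rot [ 1.7996e+02 -4.0000e-02  1.2990e+01] open 0.06 F [-0.5 -0.6  0.6] t 31.52 q [-35.   4. -12.  74.   0. 132.]
dx -0.0000 dy 0.0006 dz 0.0320 roll -0.0001
cone? 113 [242.1 262.1] [ 0.4329 -0.3173] top 0.069
```

Call:
{"fn": "drive_tool", "kwargs": {"plan": [{"dx": 0, "dy": 0.0005, "dz": 0.01, "roll": 0, "hand": 0.06}, {"dx": 0, "dy": 0.0005, "dz": 0.02, "roll": 0, "hand": 0.06}, {"dx": 0, "dy": 0.0005, "dz": 0.03, "roll": 0, "hand": 0.06}, {"dx": 0, "dy": 0.0005, "dz": 0.032, "roll": 0, "hand": 0.06}, {"dx": 0, "dy": 0.0005, "dz": 0.032, "roll": 0, "hand": 0.06}]}}

```text
time: 31.98
ee_pos: [0.4377, -0.308, 0.1843]
tcp_rot: [-179.9, 0.1, 13.0]
wrist_force: [0.1, 0.1, 0.8]
opening: 0.0602
```

Call:
{"fn": "drive_tool", "kwargs": {"plan": [{"dx": 0, "dy": 0, "dz": 0, "roll": 0, "hand": 0.03}, {"dx": 0, "dy": 0, "dz": 0, "roll": 0, "hand": 0.03}, {"dx": 0, "dy": 0, "dz": 0, "roll": 0, "hand": 0.03}, {"dx": 0, "dy": 0, "dz": 0, "roll": 0, "hand": 0.03}, {"dx": 0, "dy": 0, "dz": 0, "roll": 0, "hand": 0.03}, {"dx": 0, "dy": 0, "dz": -0.02, "roll": 0, "hand": 0.03}, {"dx": 0, "dy": 0, "dz": -0.04, "roll": 0, "hand": 0.03}, {"dx": 0, "dy": 0, "dz": -0.07, "roll": 0, "hand": 0.03}, {"dx": 0, "dy": 0, "dz": -0.1, "roll": 0, "hand": 0.03}, {"dx": 0, "dy": 0, "dz": -0.13, "roll": 0, "hand": 0.03}, {"dx": 0, "dy": 0, "dz": -0.17, "roll": 0, "hand": 0.03}, {"dx": 0, "dy": 0, "dz": -0.21, "roll": 0, "hand": 0.03}, {"dx": 0, "dy": 0, "dz": -0.25, "roll": 0, "hand": 0.03}, {"dx": 0, "dy": 0, "dz": -0.29, "roll": 0, "hand": 0.03}, {"dx": 0, "dy": 0, "dz": -0.315, "roll": 0, "hand": 0.03}, {"dx": 0, "dy": 0, "dz": -0.315, "roll": 0, "hand": 0.03}, {"dx": 0, "dy": 0, "dz": -0.315, "roll": 0, "hand": 0.03}], "force": 25}}

```text
time: 33.4
ee_pos: [0.4382, -0.3083, 0.5021]
tcp_rot: [179.9, -0.1, 13.0]
wrist_force: [0.0, 0.5, -1.0]
opening: 0.0452
```

```bash
python3 - <<'E'
from h import *
rel((*B(.015,.035),.343,10.7),(*B(.015,.03),.343,100.7))
cones(cam("side"),.35,.63,-.47,-.2,.02,.4)
E
```

```text
now grasp [ 0.4382 -0.3083  0.3471] rot [ 1.7987e+02 -1.1000e-01  1.2980e+01] open 0.0452 F [ 0.   0.5 -1. ] t 33.4 q [-35.   6.  23. 106.   0. 132.]
dx 0.2276 dy -0.2883 dz 0.0041 roll 0.0397
dx 0.2274 dy -0.2833 dz 0.0041 roll -1.5311
```

```bash
python3 - <<'E'
from h import *
rel((*B(.042,.022),.343,10.7))
E
```

```text
now grasp [ 0.4383 -0.3084  0.3455] rot [ 1.7998e+02 -1.0000e-02  1.2980e+01] open 0.045 F [-0.3 -0.8 -0.7] t 33.45 q [-35.   6.  23. 106.  -0. 132.]
dx 0.2540 dy -0.2743 dz 0.0025 roll 0.0397
```

Call:
{"fn": "drive_tool", "kwargs": {"plan": [{"dx": 0.012, "dy": -0.013, "dz": 0, "roll": 0.01, "hand": 0.03}, {"dx": 0.03, "dy": -0.033, "dz": 0, "roll": 0.02, "hand": 0.03}, {"dx": 0.054, "dy": -0.058, "dz": 0, "roll": 0.03, "hand": 0.03}, {"dx": 0.078, "dy": -0.084, "dz": 0, "roll": 0.0397, "hand": 0.03}, {"dx": 0.102, "dy": -0.11, "dz": 0, "roll": 0.0397, "hand": 0.03}, {"dx": 0.126, "dy": -0.136, "dz": 0, "roll": 0.0397, "hand": 0.03}, {"dx": 0.15, "dy": -0.162, "dz": 0, "roll": 0.0397, "hand": 0.03}, {"dx": 0.174, "dy": -0.188, "dz": 0, "roll": 0.0397, "hand": 0.03}, {"dx": 0.198, "dy": -0.214, "dz": 0, "roll": 0.0397, "hand": 0.03}, {"dx": 0.22, "dy": -0.238, "dz": 0, "roll": 0.0397, "hand": 0.03}, {"dx": 0.24, "dy": -0.259, "dz": 0, "roll": 0.0397, "hand": 0.03}, {"dx": 0.25, "dy": -0.27, "dz": 0, "roll": 0.0397, "hand": 0.03}, {"dx": 0.254, "dy": -0.2743, "dz": 0, "roll": 0.0397, "hand": 0.03}, {"dx": 0.254, "dy": -0.2743, "dz": 0, "roll": 0.0397, "hand": 0.03}, {"dx": 0.254, "dy": -0.2743, "dz": 0, "roll": 0.0397, "hand": 0.03}, {"dx": 0.254, "dy": -0.2743, "dz": 0.03, "roll": 0.0397, "hand": 0.03}, {"dx": 0.254, "dy": -0.2743, "dz": 0.06, "roll": 0.0397, "hand": 0.03}, {"dx": 0.254, "dy": -0.2743, "dz": 0.067, "roll": 0.0397, "hand": 0.03}, {"dx": 0.254, "dy": -0.2743, "dz": 0.067, "roll": 0.0397, "hand": 0.03}, {"dx": 0.254, "dy": -0.2743, "dz": 0.067, "roll": 0.0397, "hand": 0.03}]}}

```text
time: 35.12
ee_pos: [0.6235, 0.0152, 0.4351]
tcp_rot: [180.0, -0.0, 10.6]
wrist_force: [0.3, 0.6, -0.3]
opening: 0.0451
```

```bash
python3 - <<'E'
from h import *
rel((*B(.042,.022),.275,10.7),(.40,-.25,.36,10.7))
E
```

```text
now grasp [0.6235 0.0152 0.2801] rot [ 1.7999e+02 -4.0000e-02  1.0640e+01] open 0.0451 F [ 0.3  0.6 -0.3] t 35.12 q [  1.  17.  27. 100.  -0. 171.]
dx 0.0008 dy -0.0006 dz 0.0051 roll -0.0010
dx -0.2686 dy 0.2194 dz -0.0799 roll -0.0010
```

```bash
python3 - <<'E'
from h import *
print(B(-.141,0)); rel((.4475,-.0402,.343,10.7))
E
```

```text
[ 0.4484516  -0.03967899]
now grasp [0.6235 0.0152 0.2801] rot [ 1.7999e+02 -4.0000e-02  1.0640e+01] open 0.0451 F [ 0.3  0.6 -0.3] t 35.12 q [  1.  17.  27. 100.  -0. 171.]
dx -0.1832 dy 0.0219 dz -0.0629 roll -0.0010
```

Call:
{"fn": "drive_tool", "kwargs": {"plan": [{"dx": 0, "dy": 0, "dz": 0, "roll": 0, "hand": 0.054}, {"dx": 0, "dy": 0, "dz": 0, "roll": 0, "hand": 0.054}, {"dx": 0, "dy": 0, "dz": 0, "roll": 0, "hand": 0.054}, {"dx": 0, "dy": 0, "dz": -0.03, "roll": 0, "hand": 0.054}, {"dx": 0, "dy": 0, "dz": -0.065, "roll": 0, "hand": 0.054}, {"dx": -0.02, "dy": 0.002, "dz": -0.07, "roll": 0, "hand": 0.05}, {"dx": -0.05, "dy": 0.005, "dz": -0.07, "roll": 0, "hand": 0.05}, {"dx": -0.08, "dy": 0.01, "dz": -0.07, "roll": 0, "hand": 0.05}, {"dx": -0.11, "dy": 0.014, "dz": -0.07, "roll": 0, "hand": 0.05}, {"dx": -0.14, "dy": 0.018, "dz": -0.07, "roll": 0, "hand": 0.05}, {"dx": -0.165, "dy": 0.02, "dz": -0.07, "roll": 0, "hand": 0.05}, {"dx": -0.2, "dy": 0.021, "dz": -0.07, "roll": 0, "hand": 0.05}, {"dx": -0.235, "dy": 0.021, "dz": -0.07, "roll": 0, "hand": 0.05}, {"dx": -0.25, "dy": 0.021, "dz": -0.07, "roll": 0, "hand": 0.05}, {"dx": -0.25, "dy": 0.021, "dz": -0.07, "roll": 0, "hand": 0.05}, {"dx": -0.25, "dy": 0.021, "dz": -0.07, "roll": 0, "hand": 0.05}]}}

```text
time: 36.45
ee_pos: [0.3817, -0.0511, 0.5049]
tcp_rot: [179.9, -0.2, 10.7]
wrist_force: [0.3, 0.5, -0.3]
opening: 0.0499
```

```bash
python3 - <<'E'
from h import *
c=cam("top","t7.png",(150,120,380,250),3.4)
cones(c,.5,.66,-.1,.08,.19,.3)
rel((.4475,-.0402,.343,10.7))
E
```

```text
cone? 253 [211.3 161. ] [0.6293 0.0144] top 0.261
cone? 117 [227.4 164.4] [ 0.6222 -0.0233] top 0.234
cone? 128 [210.5 178.9] [0.5745 0.0348] top 0.255
cone? 98 [238.8 181.7] [ 0.5642 -0.0621] top 0.232
cone? 105 [225.8 186.5] [ 0.5462 -0.0186] top 0.273
cone? 49 [229.2 198.8] [ 0.5088 -0.0281] top 0.227
now grasp [ 0.3825 -0.051   0.3494] rot [ 1.7997e+02 -1.0000e-01  1.0690e+01] open 0.05 F [0.6 1.  0.3] t 36.5 q [ -8. -13.   4. 108.   0. 162.]
dx 0.0658 dy 0.0015 dz 0.0064 roll -0.0002
```

View pics/t7.png

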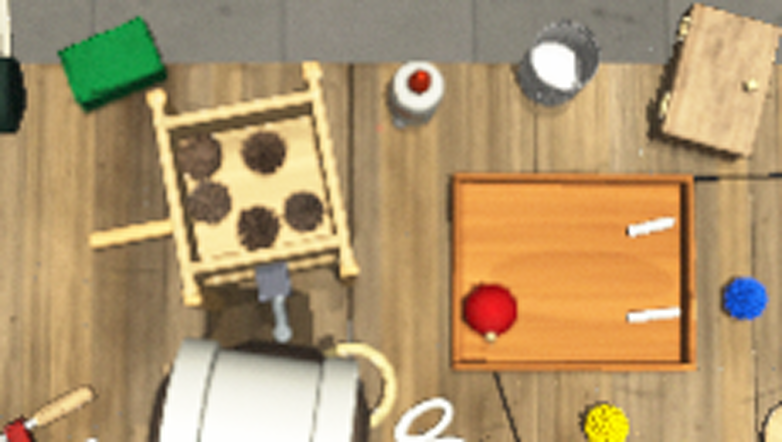

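Call:
{"fn": "drive_tool", "kwargs": {"plan": [{"dx": 0.025, "dy": 0.001, "dz": 0, "roll": 0, "hand": 0.05}, {"dx": 0.05, "dy": 0.001, "dz": 0, "roll": 0, "hand": 0.05}, {"dx": 0.0655, "dy": 0.0015, "dz": 0, "roll": 0, "hand": 0.05}, {"dx": 0.0655, "dy": 0.0015, "dz": 0.0, "roll": 0, "hand": 0.05}, {"dx": 0.0655, "dy": 0.0015, "dz": 0.03, "roll": 0, "hand": 0.05}, {"dx": 0.0655, "dy": 0.0015, "dz": 0.06, "roll": 0, "hand": 0.05}, {"dx": 0.0655, "dy": 0.0015, "dz": 0.09, "roll": 0, "hand": 0.05}, {"dx": 0.0655, "dy": 0.0015, "dz": 0.12, "roll": 0, "hand": 0.05}, {"dx": 0.0655, "dy": 0.0015, "dz": 0.14, "roll": 0, "hand": 0.05}, {"dx": 0.0655, "dy": 0.0015, "dz": 0.148, "roll": 0, "hand": 0.05}, {"dx": 0.0655, "dy": 0.0015, "dz": 0.148, "roll": 0, "hand": 0.05}, {"dx": 0.0655, "dy": 0.0015, "dz": 0.148, "roll": 0, "hand": 0.0}, {"dx": 0.0655, "dy": 0.0015, "dz": 0.148, "roll": 0, "hand": 0.0}, {"dx": 0.0655, "dy": 0.0015, "dz": 0.148, "roll": 0, "hand": 0.0}, {"dx": 0.0655, "dy": 0.0015, "dz": 0.148, "roll": 0, "hand": 0.0}, {"dx": 0.0655, "dy": 0.0015, "dz": 0.148, "roll": 0, "hand": 0.0}, {"dx": 0.0655, "dy": 0.0015, "dz": 0.148, "roll": 0, "hand": 0.0}], "force": 40}}

```text
time: 37.92
ee_pos: [0.4472, -0.0404, 0.3571]
tcp_rot: [180.0, -0.1, 10.7]
wrist_force: [-0.1, -0.2, 7.0]
opening: 0.0143
```

```bash
python3 - <<'E'
from h import *
cones(cam("side"),.38,.63,-.47,-.2,.02,.4)
rel((.4475,-.0402,.2,10.7))
E
```

```text
now grasp [ 0.4472 -0.0404  0.2021] rot [ 1.7995e+02 -1.5000e-01  1.0700e+01] open 0.0146 F [-0.4 -0.2  6.4] t 37.97 q [ -5. -10.  -9.  90.  -0. 164.]
dx 0.0003 dy -0.0001 dz 0.0021 roll 0.0000
```

Call:
{"fn": "drive_tool", "kwargs": {"plan": [{"dx": -0.003, "dy": 0, "dz": -0.001, "roll": 0, "hand": 0.0}, {"dx": -0.007, "dy": 0, "dz": -0.001, "roll": 0, "hand": 0.0}, {"dx": -0.011, "dy": 0, "dz": -0.001, "roll": 0, "hand": 0.0}, {"dx": -0.015, "dy": 0, "dz": -0.001, "roll": 0, "hand": 0.0}, {"dx": -0.02, "dy": 0, "dz": -0.001, "roll": 0, "hand": 0.0}, {"dx": -0.025, "dy": 0, "dz": -0.001, "roll": 0, "hand": 0.0}, {"dx": -0.03, "dy": 0, "dz": -0.001, "roll": 0, "hand": 0.0}, {"dx": -0.034, "dy": 0, "dz": -0.001, "roll": 0, "hand": 0.0}, {"dx": -0.034, "dy": 0, "dz": -0.001, "roll": 0, "hand": 0.0}, {"dx": -0.034, "dy": 0, "dz": -0.001, "roll": 0, "hand": 0.0}, {"dx": -0.034, "dy": 0, "dz": -0.001, "roll": 0, "hand": 0.0}, {"dx": -0.034, "dy": 0, "dz": -0.001, "roll": 0, "hand": 0.0}]}}

```text
time: 38.97
ee_pos: [0.4153, -0.0465, 0.3573]
tcp_rot: [180.0, -0.4, 10.7]
wrist_force: [22.6, 2.9, -1.9]
opening: 0.014
```

```bash
python3 - <<'E'
from h import *
rel((.4475,-.0402,.2,10.7))
c=cam("top")
W=cloud(c)[150:200,200:250];W=W.reshape(-1,3)
a=np.radians(BY);d=W[:,:2]-BC;bx=d@[np.cos(a),np.sin(a)];by=d@[-np.sin(a),np.cos(a)]
m=(abs(bx)<.05)&(abs(by)<.055);print(np.percentile(W[m,2],[5,25,50,75,95]).round(3))
E
```

```text
now grasp [ 0.4153 -0.0465  0.2023] rot [179.98  -0.44  10.73] open 0.014 F [22.6  2.9 -1.9] t 38.97 q [ -6. -14. -13.  91.   0. 163.]
dx 0.0328 dy -0.0002 dz 0.0023 roll 0.0005
[0.004 0.032 0.055 0.107 0.14 ]
```

Call:
{"fn": "drive_tool", "kwargs": {"plan": [{"dx": 0.002, "dy": 0, "dz": 0, "roll": 0, "hand": 0.0}, {"dx": 0.002, "dy": 0, "dz": 0, "roll": 0, "hand": 0.05}, {"dx": 0.002, "dy": 0, "dz": 0, "roll": 0, "hand": 0.05}, {"dx": 0.002, "dy": 0, "dz": 0, "roll": 0, "hand": 0.05}, {"dx": 0.002, "dy": 0, "dz": 0, "roll": 0, "hand": 0.05}, {"dx": 0.002, "dy": 0, "dz": -0.04, "roll": 0, "hand": 0.05}, {"dx": 0.002, "dy": 0, "dz": -0.08, "roll": 0, "hand": 0.05}, {"dx": 0.002, "dy": 0, "dz": -0.12, "roll": 0, "hand": 0.05}, {"dx": 0.002, "dy": 0, "dz": -0.15, "roll": 0, "hand": 0.05}, {"dx": 0.002, "dy": -0.03, "dz": -0.15, "roll": -0.1, "hand": 0.05}, {"dx": 0.002, "dy": -0.06, "dz": -0.15, "roll": -0.22, "hand": 0.05}, {"dx": 0.002, "dy": -0.09, "dz": -0.15, "roll": -0.34, "hand": 0.05}, {"dx": 0.01, "dy": -0.12, "dz": -0.15, "roll": -0.46, "hand": 0.05}, {"dx": 0.02, "dy": -0.15, "dz": -0.15, "roll": -0.58, "hand": 0.05}, {"dx": 0.04, "dy": -0.17, "dz": -0.15, "roll": -0.7, "hand": 0.05}, {"dx": 0.06, "dy": -0.18, "dz": -0.15, "roll": -0.82, "hand": 0.05}, {"dx": 0.08, "dy": -0.19, "dz": -0.15, "roll": -0.94, "hand": 0.05}, {"dx": 0.1, "dy": -0.19, "dz": -0.15, "roll": -1.06, "hand": 0.05}, {"dx": 0.12, "dy": -0.19, "dz": -0.15, "roll": -1.18, "hand": 0.05}, {"dx": 0.12, "dy": -0.19, "dz": -0.15, "roll": -1.3, "hand": 0.05}]}}

```text
time: 40.68
ee_pos: [0.4987, 0.1632, 0.5046]
tcp_rot: [-179.9, 0.1, 85.5]
wrist_force: [0.9, -0.1, -0.0]
opening: 0.0499
```

```bash
python3 - <<'E'
from h import *
c=cam("top","t8.png",(150,120,300,240),5)
cones(c,.45,.75,-.15,.12,.0,.3)
g=B(0,.179);print(g)
rel((*g,.16,100.7),(*g,.030,100.7))
E
```

```text
cone? 134 [242.1 182.1] [ 0.5882 -0.0675] top 0.274
cone? 45 [224.9 190.5] [ 0.541  -0.0093] top 0.274
cone? 109 [229.6 201.4] [ 0.5006 -0.0254] top 0.236
[0.55376568 0.16238769]
now grasp [0.4976 0.1628 0.3501] rot [-1.7985e+02  6.0000e-02  8.6040e+01] open 0.0498 F [ 0.1 -0.2 -0.2] t 40.73 q [ 18.   5.  22. 107.   0. 112.]
dx 0.0035 dy 0.0561 dz 0.1901 roll -0.2559
dx 0.0035 dy 0.0561 dz 0.3201 roll -0.2559
```

View pics/t8.png

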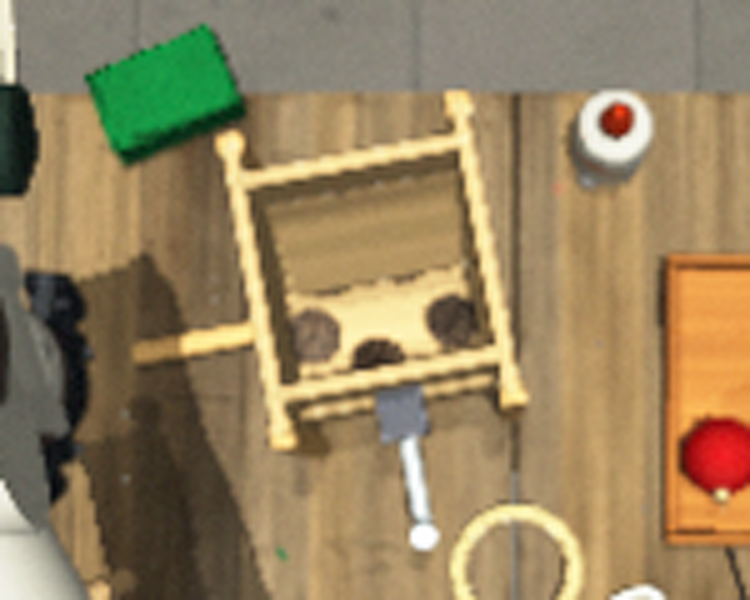

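Call:
{"fn": "drive_tool", "kwargs": {"plan": [{"dx": 0.0035, "dy": 0.02, "dz": 0.03, "roll": -0.1, "hand": 0.05}, {"dx": 0.0035, "dy": 0.04, "dz": 0.06, "roll": -0.2, "hand": 0.05}, {"dx": 0.0035, "dy": 0.056, "dz": 0.1, "roll": -0.256, "hand": 0.05}, {"dx": 0.0035, "dy": 0.056, "dz": 0.14, "roll": -0.256, "hand": 0.05}, {"dx": 0.0035, "dy": 0.056, "dz": 0.17, "roll": -0.256, "hand": 0.05}, {"dx": 0.0035, "dy": 0.056, "dz": 0.19, "roll": -0.256, "hand": 0.05}, {"dx": 0.0035, "dy": 0.056, "dz": 0.19, "roll": -0.256, "hand": 0.05}, {"dx": 0.0035, "dy": 0.056, "dz": 0.19, "roll": -0.256, "hand": 0.05}, {"dx": 0.0035, "dy": 0.056, "dz": 0.19, "roll": -0.256, "hand": 0.05}]}}

```text
time: 41.48
ee_pos: [0.5523, 0.1611, 0.3187]
tcp_rot: [179.9, -0.0, 99.8]
wrist_force: [0.0, -0.6, 0.3]
opening: 0.0501
```

```bash
python3 - <<'E'
from h import *
g=B(0,.179)
rel((*g,.030,100.7))
S=cam("side");cv2.imwrite("pics/s9.png",cv2.resize(S["frame"][110:230,190:320,::-1],None,fx=5,fy=5,interpolation=cv2.INTER_CUBIC))
E
```

```text
now grasp [0.5523 0.1611 0.1637] rot [ 1.7988e+02 -2.0000e-02  9.9790e+01] open 0.0501 F [ 0.  -0.6  0.3] t 41.48 q [16.  7.  3. 86.  0. 96.]
dx 0.0010 dy 0.0017 dz 0.1337 roll -0.0159
```

View pics/s9.png

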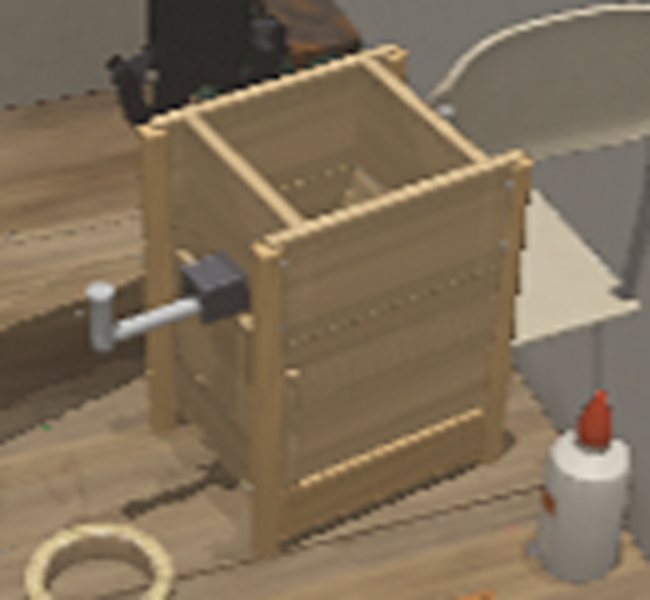

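Nothing astray is visible beside the bin; bolt post drawn to (100,300). Grip the handle.

Call:
{"fn": "drive_tool", "kwargs": {"plan": [{"dx": 0.001, "dy": 0.0017, "dz": 0.03, "roll": -0.016, "hand": 0.05}, {"dx": 0.001, "dy": 0.0017, "dz": 0.06, "roll": -0.016, "hand": 0.05}, {"dx": 0.001, "dy": 0.0017, "dz": 0.09, "roll": -0.016, "hand": 0.05}, {"dx": 0.001, "dy": 0.0017, "dz": 0.12, "roll": -0.016, "hand": 0.05}, {"dx": 0.001, "dy": 0.0017, "dz": 0.131, "roll": -0.016, "hand": 0.05}, {"dx": 0.001, "dy": 0.0017, "dz": 0.131, "roll": -0.016, "hand": 0.05}, {"dx": 0.001, "dy": 0.0017, "dz": 0.131, "roll": -0.016, "hand": 0.05}, {"dx": 0.001, "dy": 0.0017, "dz": 0.131, "roll": -0.016, "hand": 0.0}, {"dx": 0.001, "dy": 0.0017, "dz": 0.131, "roll": -0.016, "hand": 0.0}, {"dx": 0.001, "dy": 0.0017, "dz": 0.131, "roll": -0.016, "hand": 0.0}, {"dx": 0.001, "dy": 0.0017, "dz": 0.131, "roll": -0.016, "hand": 0.0}, {"dx": 0.001, "dy": 0.0017, "dz": 0.131, "roll": -0.016, "hand": 0.0}, {"dx": 0.001, "dy": 0.0017, "dz": 0.131, "roll": -0.016, "hand": 0.0}], "force": 40}}

```text
time: 42.62
ee_pos: [0.5542, 0.1627, 0.1873]
tcp_rot: [179.9, -0.0, 100.8]
wrist_force: [-0.2, 1.8, 6.6]
opening: 0.0154
```

```bash
python3 - <<'E'
from h import *
rel((*B(0,.179+.12),.031,100.7),(*B(0,.179+.235),.031,100.7))
E
```

```text
now grasp [0.5542 0.1627 0.0323] rot [ 1.7985e+02 -3.0000e-02  1.0077e+02] open 0.0154 F [-0.2  1.8  6.6] t 42.62 q [16. 10. -8. 71.  0. 96.]
dx 0.1198 dy -0.0004 dz 0.0013 roll 0.0013
dx 0.2348 dy -0.0002 dz 0.0013 roll 0.0013
```

Call:
{"fn": "drive_tool", "kwargs": {"plan": [{"dx": 0.003, "dy": 0, "dz": -0.001, "roll": 0, "hand": 0.0}, {"dx": 0.008, "dy": 0, "dz": -0.001, "roll": 0, "hand": 0.0}, {"dx": 0.014, "dy": 0, "dz": -0.001, "roll": 0, "hand": 0.0}, {"dx": 0.02, "dy": 0, "dz": -0.001, "roll": 0, "hand": 0.0}, {"dx": 0.027, "dy": 0, "dz": -0.001, "roll": 0, "hand": 0.0}, {"dx": 0.034, "dy": 0, "dz": -0.001, "roll": 0, "hand": 0.0}, {"dx": 0.041, "dy": 0, "dz": -0.001, "roll": 0, "hand": 0.0}, {"dx": 0.048, "dy": 0, "dz": -0.001, "roll": 0, "hand": 0.0}, {"dx": 0.055, "dy": 0, "dz": -0.001, "roll": 0, "hand": 0.0}, {"dx": 0.062, "dy": 0, "dz": -0.001, "roll": 0, "hand": 0.0}]}}

```text
time: 43.45
ee_pos: [0.5421, 0.224, 0.1869]
tcp_rot: [180.0, 0.0, 100.8]
wrist_force: [0.8, -5.2, 4.7]
opening: 0.0152
```

Call:
{"fn": "drive_tool", "kwargs": {"plan": [{"dx": 0.007, "dy": 0, "dz": 0, "roll": 0, "hand": 0.0}, {"dx": 0.014, "dy": 0, "dz": 0, "roll": 0, "hand": 0.0}, {"dx": 0.022, "dy": 0, "dz": 0, "roll": 0, "hand": 0.0}, {"dx": 0.03, "dy": 0, "dz": 0, "roll": 0, "hand": 0.0}, {"dx": 0.038, "dy": 0, "dz": 0, "roll": 0, "hand": 0.0}, {"dx": 0.046, "dy": 0, "dz": 0, "roll": 0, "hand": 0.0}, {"dx": 0.055, "dy": 0, "dz": 0, "roll": 0, "hand": 0.0}, {"dx": 0.064, "dy": 0, "dz": 0, "roll": 0, "hand": 0.0}, {"dx": 0.074, "dy": 0, "dz": 0, "roll": 0, "hand": 0.0}, {"dx": 0.084, "dy": 0, "dz": 0, "roll": 0, "hand": 0.0}, {"dx": 0.095, "dy": 0, "dz": 0, "roll": 0, "hand": 0.0}, {"dx": 0.106, "dy": 0, "dz": 0, "roll": 0, "hand": 0.0}, {"dx": 0.117, "dy": 0, "dz": 0, "roll": 0, "hand": 0.0}, {"dx": 0.128, "dy": 0, "dz": 0, "roll": 0, "hand": 0.0}, {"dx": 0.138, "dy": 0, "dz": 0, "roll": 0, "hand": 0.0}, {"dx": 0.148, "dy": 0, "dz": 0, "roll": 0, "hand": 0.0}, {"dx": 0.156, "dy": 0, "dz": 0, "roll": 0, "hand": 0.0}, {"dx": 0.162, "dy": 0, "dz": 0, "roll": 0, "hand": 0.0}, {"dx": 0.164, "dy": 0, "dz": 0, "roll": 0, "hand": 0.0}, {"dx": 0.164, "dy": 0, "dz": 0, "roll": 0, "hand": 0.0}]}}

```text
time: 45.12
ee_pos: [0.511, 0.3855, 0.1869]
tcp_rot: [-180.0, 0.0, 100.8]
wrist_force: [-0.5, -2.1, 6.7]
opening: 0.015
```

```bash
python3 - <<'E'
from h import *
rel((*B(0,.179+.235),.031,100.7))
c=cam("top","t10.png",(110,120,280,240),4.6)
E
```

```text
now grasp [0.511  0.3855 0.0319] rot [-180.      0.    100.83] open 0.015 F [-0.5 -2.1  6.7] t 45.12 q [ 37.  18.   2.  73.   0. 116.]
dx 0.0078 dy 0.0007 dz 0.0009 roll 0.0022
```

View pics/t10.png

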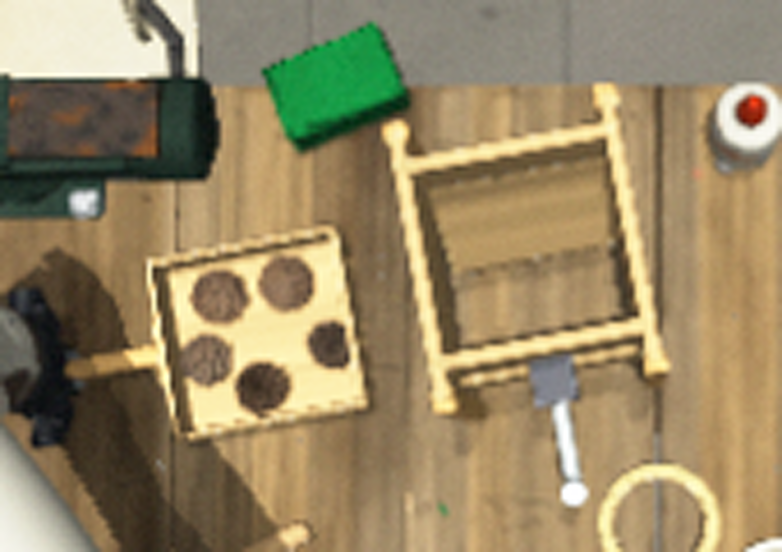

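All five cones are in the tray, (220,297), (287,283), (208,358), (263,386), (330,345), and it is clear of the bin. Release and rise.

Call:
{"fn": "drive_tool", "kwargs": {"plan": [{"dx": 0, "dy": 0, "dz": 0, "roll": 0, "hand": 0.05}, {"dx": 0, "dy": 0, "dz": 0, "roll": 0, "hand": 0.05}, {"dx": 0, "dy": 0, "dz": 0, "roll": 0, "hand": 0.05}, {"dx": 0, "dy": 0, "dz": 0, "roll": 0, "hand": 0.05}, {"dx": 0, "dy": 0, "dz": -0.02, "roll": 0, "hand": 0.05}, {"dx": 0, "dy": 0, "dz": -0.05, "roll": 0, "hand": 0.05}, {"dx": 0, "dy": 0, "dz": -0.08, "roll": 0, "hand": 0.05}, {"dx": 0, "dy": 0, "dz": -0.12, "roll": 0, "hand": 0.05}, {"dx": 0, "dy": 0, "dz": -0.16, "roll": 0, "hand": 0.05}, {"dx": 0, "dy": 0, "dz": -0.2, "roll": 0, "hand": 0.05}, {"dx": 0, "dy": 0, "dz": -0.2, "roll": 0, "hand": 0.05}, {"dx": 0, "dy": 0, "dz": -0.2, "roll": 0, "hand": 0.05}, {"dx": 0, "dy": 0, "dz": -0.2, "roll": 0, "hand": 0.05}]}}

```text
time: 46.25
ee_pos: [0.5115, 0.3845, 0.386]
tcp_rot: [-180.0, 0.0, 100.8]
wrist_force: [0.3, 0.5, -0.4]
opening: 0.0504
```

```bash
python3 - <<'E'
from h import *
rel()
c=cam("top");W=cloud(c);cones(c,.4,.64,.1,.32,.02,.1)
m=(W[...,0]>.42)&(W[...,0]<.64)&(W[...,1]>.1)&(W[...,1]<.33)&(W[...,2]>.05)&(W[...,2]<.066)
n,l,st,_=cv2.connectedComponentsWithStats(m.astype(np.uint8));m=l==1+st[1:,4].argmax()
p=W[m];print("tray rim",cv2.minAreaRect(p[:,:2].astype(np.float32)),np.percentile(p[:,2],[5,95]))
A=np.c_[p[:,:2],np.ones(len(p))];print("tilt",np.linalg.lstsq(A,p[:,2],rcond=None)[0][:2])
f=c["frame"].astype(int);q=W[(f[...,0]>120)&(f[...,1]<60)&(W[...,0]<.6)&(W[...,0]>.38)&(W[...,1]<-.2)&(W[...,1]>-.5)];print("bauble",np.nanmin(q,0)[:2],np.nanmax(q,0)[:2])
T0=dict(np.load("top0.npz"))
for n,b in(("tape",(215,235,250,270)),("glue",(135,260,160,285)),("crate sticks",(180,332,220,352))):
    print(n,cv2.phaseCorrelate(*[cv2.cvtColor(k["frame"],cv2.COLOR_RGB2GRAY)[b[0]:b[2],b[1]:b[3]].astype(np.float32) for k in(T0,c)]))
E
```

```text
now grasp [0.5115 0.3845 0.231 ] rot [-179.97    0.    100.77] open 0.0504 F [ 0.3  0.5 -0.4] t 46.25 q [ 37.  18.  23.  95.   0. 116.]
cone? 98 [172.  181.1] [0.5851 0.1994] top 0.055
cone? 94 [157.1 183.8] [0.5732 0.2571] top 0.05
cone? 61 [181.4 194.1] [0.5349 0.1624] top 0.047
cone? 80 [154.5 197.6] [0.5214 0.2655] top 0.05
cone? 95 [167.  203.7] [0.4968 0.2158] top 0.051
tray rim ((0.5609439611434937, 0.22155137360095978), (0.11446638405323029, 0.16260695457458496), 10.252493858337402) [0.05101614 0.06227245]
tilt [ 0.0023504  -0.00233762]
bauble [ 0.44810964 -0.29143148] [ 0.49704336 -0.23724173]
tape ((-0.07109943046344114, -0.10783813842451906), 1.0065172480212317)
glue ((0.5294628573569327, 0.5168313685268409), 0.9763788421630859)
crate sticks ((-0.015507395047533734, -0.12395748007796925), 1.0142080011963843)
```

```bash
python3 -c "
from workcell import bot
print(bot.job_done())"
```

```text
the job is handed in; nothing more can be done
None
```

The job is done and handed in, at about 46 s of the 210 s allowed. I pushed the tray home until it met the rail with about 14 N. All five cones went into the bin, and a picture confirmed five before I drew the bolt about 32 mm to its stop. The floor dropped, and I pulled the tray out about 226 mm. One cone was knocked aside before I reached it and ended up against the crate wall and the bauble. I re-measured it and gripped it from another angle.

**Last checks:**
- **Cones:** all five are in the tray, with their tops at about 47–55 mm.
- **Tray:** it lies flat (rim tilt about 0.002) and is clear of the bin posts. The gripper is open and about 0.2 m above the handle.
- **Left alone:** the tape roll, candle and chalk have not moved, and the bauble is still in its place in the crate.

**One check disagreed:** image registration of the glue bottle showed a shift of about 0.5 px. I took this as an artefact of the small crop, because the bottle looks unmoved in the picture and the arm never went near it. I did not check it further.

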